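Close a small two-part mould

ROBOT

A 6-joint arm with a two-finger parallel gripper is mounted at the origin on the work surface. World frame = base frame: x ahead of the robot, y to its left, z up, the work surface at z = 0. Lengths are in m, angles in degrees, forces in N, time in s.
With the tool pointing down it reaches from about 0.25 to 0.725 m from the base axis. Payload 9.7 kg.
Tool frame: the origin (TCP) lies at the very end of the fingers, on their centre line; the grasp point (between the pads) lies 19 mm behind it (bot.grip_depth is the distance from the TCP to the grasp point, in m); z points along the fingers, y is the direction in which the jaws open and shut (so a half turn about z gives the same grasp; the last joint's range is limited). The gripper opens to 85 mm and grips with 20 to 120 N. Pads are 22 mm wide; open, the fingers measure 114 mm over their backs; the gripper's body (76 mm by 85 mm) begins 54 mm behind the grasp point. The pads swing forward as they close: fully open they stand 13 mm farther back than shut.
Start: joints at [-63.598, 4.979, 10.078, 95.1, 0, 90], TCP at [0.245, -0.493, 0.231] pointing down, gripper open.
Joint ranges: [-179.16, 179.16], [-48.56, 103.87], [-65.8, 70.77], [-126.05, 130.52], [-82.76, 87.17], [-180, 180]. Speed limits (degrees/s): [127.2, 127.2, 147.25, 180, 180, 180].

INTERFACE

Orientations are given as [roll, pitch, yaw] about the fixed x, y, z axes, in that order (R = Rz(yaw) Ry(pitch) Rx(roll)).
In Python, from workcell import bot, viewer gives the robot as it stands.
- The arm moves only by the tool arm_command, never from a script. Its argument "motion" is a list of rows, each a list of 3 entries, a list of its own where there are three numbers: the opening, from 0 (shut) to 1 (fully open), then the shift along the tool's x, y, z in units of 60 mm (1.0 is 60 mm), then the turn, a rotation vector about the tool's x, y, z in units of 6 degrees (1.0 is 6 degrees). A call has 1 to 12 rows; each row shifts and turns the commanded pose from where the row before left it, along the tool's axes as they then stand; what a row does not reach is not made up. A row lasts 1/8 s, in which the tool goes at most 62.5 mm and 10.7 degrees, less where a joint would pass 70% of its speed; a pose out of reach is approached as far as the arm can. A call is refused whole if a number of a shift passes 1 or a number of a turn 1, either way. A call with a gripper value outside its range is refused whole. The fingers move at their own pace and stop on an object; "newtons" is the grip in N (left out, the last holds). Time passes only in rows, so rows that do not move let the fingers close. It gives the time, the measured TCP pose, the force and the opening at its end, in the units of the state.
- bot.get_obs(): the state, without advancing time (a new reading comes with each control period).
- viewer.camera(name): name is "side" or "top" or "wrist"; returns the picture (420x560x3 uint8, blue, green, red); there is no depth.
- viewer.calibration(name): a dict with "fx", "fy", "cx", "cy" (pixels), "k1" (the pictures are not rectified: a ray, as slopes to the right and down, at radius r is drawn at 1 + k1 r^2 times it, then the intrinsics apply), "T" (4x4, takes a point from camera to world coordinates). Camera axes: x right, y down, z forward; pixel columns grow to the right and rows downward; lengths in m; the calibration is good to about 2 mm. A picture is of the moment at which its call begins: read the wrist's pose just before it. calibration takes no time and is no camera call; for the wrist camera it gives the pose at the moment of the call.
- bot.job_done(): hands the job in, once; it reports no verdict.
The state is a dict: "time": time; "q": joint angles; "qd": joint speeds; "joint_efforts": joint torques, N m; "ee_pos": TCP position; "tcp_rot": TCP orientation; "wrist_force": force on the tool from outside, world axes, zero at the start; "torque": the same for the moment, N m; "opening": finger opening in m.
Only numpy, scipy, OpenCV 4.12 (cv2) and the standard library are available. Lean on these libraries where they do the work, as an engineer would, in place of code of your own. Each camera call takes 0.05 s, during which the arm holds its last target.

TASK

Close the mould: take the bright aluminium top plate from the green rack, lay it flat, locating ring up, on the pair of steel parallels without dropping it, and let go. Then take it again across its middle, so that it hangs level, and lower it level onto the two guide pins of the bottom half, not letting it fall, until it sits fully home; let go. Leave the other things on the bench where they are.

Things in the scene. Friction and masses are not known exactly. Their poses are not given: they have to be found in the camera images.
- top_plate: Mould's top half: bright aluminium plate 150 x 60 x 24 mm (own x, y, z), about 0.6 kg. Origin: centre of its parting face; own z points out of its back, which has a steel locating ring, 36 mm across, 6 high, in the middle. Two through holes 16 mm wide, brass rims on the back, at own x = -52 and +52 mm, y = 0; a pocket in the parting face clears the core. Fits either way round.
- plate_end (a point): Point in the top plate at own (-50, 0, 12) mm: mid-thickness, 25 mm from its -x end. At the start the plate stands on its +x end in the rack, this end uppermost and free, leaning 30 degrees from upright towards the robot side (attitude: pitch 60 degrees), parting face on the rails, back away from the robot. The sides (60 mm across, own y) can be gripped here.
- plate_mid (a point): Point in the top plate at own (0, 0, 12) mm: mid-thickness at the middle of its length; the sides (60 mm across, own y) can be gripped here when it lies flat.
- rack: Green sloping plate rack, fixed, base 155 x 250 mm: places side by side at own y = -65 and +65 mm hold the top plate and the dark spare plate in either order, standing on a ledge and leaning on two wooden rails on the -x side. The upper rail, 104 mm above the bench, leaves the plates' upper 59 mm free. Origin: centre of the underside.
- parallels: Matched pair of ground steel parallels tied together, 1.8 kg, loose on the bench: two bars 150 mm long (own x), 18 wide, 40 high, side by side, 56 mm over both (own y). The 60 mm wide plate laid along them overhangs 2 mm each side, so its sides can be gripped. They lie roughly left to right. Origin: centre of the underside.
- parallels_top (a point): Centre of the top of the parallels, 40 mm above the bench.
- bottom_half: Mould's bottom half, clamped to the bench, fixed: clamp plate 190 x 96 x 16 mm, above it a core plate 150 x 60 mm (own x, y) with its top, the parting face, 70 mm above the bench, and a brass core 8 mm high in the middle. Two upright steel guide pins, 14 mm thick, at own x = -52 and +52 mm, y = 0, stand 32 mm above the parting face, the last 8 mm tapered. Origin: centre of the underside.
- parting (a point): Centre of the bottom half's parting face, 70 mm above the bench, midway between the pins; axes as the bottom half. When the mould is closed the top plate's origin is at this point.
- spare_plate: Bystander: dark steel plate 150 x 60 x 24 mm, no locating ring, 1.6 kg, in the rack's other slot.
- wrench: Bystander: open-end wrench 190 mm, lying nearest the robot.
- hammer: Bystander: copper-faced hammer, 230 mm, lying beyond the parallels.
- eyebolt: Bystander: steel lifting eye bolt, 90 mm long, lying between the parallels and the hammer.
- spray_can: Bystander: blue spray can with a white top, 58 mm across, 170 mm high, standing at the back.
- hex_key: Bystander: black hex key 150 mm, lying in front of the red tool chest.
Things that resemble listed ones, but are neither listed nor needed, are in the scene too. What is shaped like the parallels but pink or turquoise is not meant.

How it is judged:
By the outcome, as a careful person would: the job done as asked, in the order asked, and still so for the second after the job is handed in, with the robot touching nothing.
It also fails if it takes over 72 s, if anything falls off the work surface, if the arm or the gripper's body presses on something with over 40 N, if the wrist force passes 120 N, or if a joint passes its speed limit or range.

## Working session

There is one attempt and no reset: what is moved stays moved. The work goes in short steps, Python scripts to look and compute and a tool call to move; the robot and the scene stay as the last step left them, time stands still between calls to the robot, and variables do not carry over. Pictures are saved under pics/ and viewed, and the job is handed in when it is done.

Besides the shell and the picture viewer there is one more tool, called after "Emit:" as name([rows], argument=value, ...), one row to a line, values as JSON. arm_command: Moves the arm, as the interface text tells. Its arguments: {"type":"object","properties":{"motion":{"type":"array"},"newtons":{"type":"number"}},"required":["motion"]}

```bash
ls; mkdir -p pics; python3 - <<'E'
from workcell import bot, viewer
import cv2
for n in ["side","top","wrist"]:
    im=viewer.camera(n); cv2.imwrite(f"pics/{n}0.png",im)
    print(n,{k:(v.round(4).tolist() if hasattr(v,'round') and k=="T" else v) for k,v in viewer.calibration(n).items()})
print(bot.get_obs())
E
```

```text
pics
side {'fx': 387.49900341065126, 'fy': 387.49900341065126, 'cx': 273.8767109315995, 'cy': 206.62056959539484, 'k1': -0.037670191690971036, 'T': [[-0.8278, -0.4075, 0.3855, 0.1143], [-0.5607, 0.5812, -0.5898, 0.609], [0.0163, -0.7044, -0.7096, 0.8268], [0.0, 0.0, 0.0, 1.0]]}
top {'fx': 387.31455138653484, 'fy': 387.31455138653484, 'cx': 281.80009145490817, 'cy': 206.40610905557, 'k1': -0.05580549489185972, 'T': [[-0.0253, -0.9805, 0.195, 0.2862], [-0.9996, 0.027, 0.0057, 0.0176], [-0.0108, -0.1948, -0.9808, 1.3242], [0.0, 0.0, 0.0, 1.0]]}
wrist {'fx': 362.1281165108994, 'fy': 362.1281165108994, 'cx': 275.80140826969273, 'cy': 201.0992319734829, 'k1': -0.07952713090130795, 'T': [[0.4439, -0.861, -0.2482, 0.307], [-0.8961, -0.4269, -0.1218, -0.4605], [-0.0011, 0.2765, -0.961, 0.3729], [0.0, 0.0, 0.0, 1.0]]}
{'time': 0.15, 'q': array([-6.35989112e+01,  5.00543067e+00,  1.00458300e+01,  9.51014981e+01,
        2.66446122e-04,  8.99998919e+01]), 'qd': array([-0.03125986, -0.12634949,  0.19136344,  0.03862726,  0.07182044,
       -0.00505774]), 'joint_efforts': array([ 1.60206382e-03, -5.20763004e+01,  4.65044045e+01,  1.39230021e-02,
        4.75416186e-05, -5.09104098e-06]), 'ee_pos': array([ 0.24447902, -0.49247332,  0.23073937]), 'tcp_rot': array([-1.79938901e+02, -2.66561293e-04,  2.64011966e+01]), 'wrist_force': array([ 0.18297596, -0.27296648,  0.14483497]), 'torque': array([0.00772541, 0.03945653, 0.00788219]), 'opening': 0.0854251317801141}
```

View pics/side0.png

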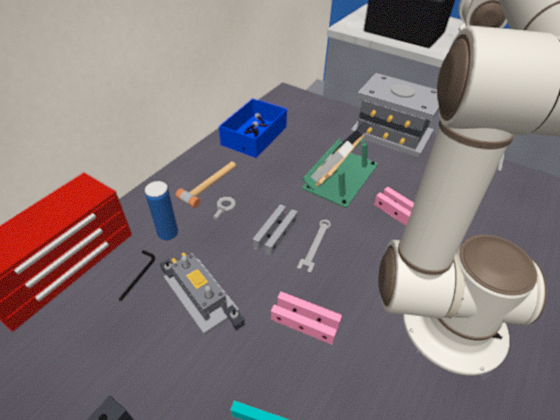

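View pics/top0.png

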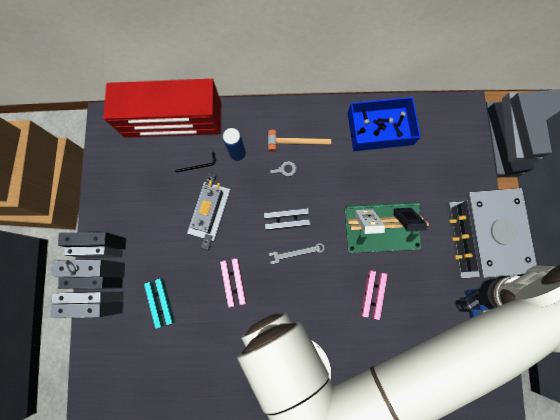

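View pics/wrist0.png

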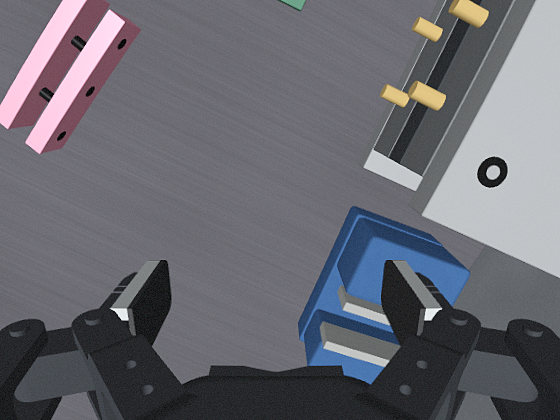

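The top view is oriented with +x up and +y left. The rack is at about (385,228), the grey parallels at (287,219) and the bottom half at (208,211). I'll enlarge these to measure them.

```bash
cat > h.py <<'E'
import numpy as np, cv2
from workcell import bot, viewer
from scipy.spatial.transform import Rotation as R
def KD(c): return np.array([[c['fx'],0,c['cx']],[0,c['fy'],c['cy']],[0,0,1.]]),np.array([c['k1'],0,0,0,0])
def ray(c,uv):
    K,_=KD(c); d=(np.array(uv,float)-[c['cx'],c['cy']])/[c['fx'],c['fy']]
    u=d.copy()
    for _ in range(30): u=d/(1+c['k1']*(u@u))
    T=np.array(c['T']); return T[:3,3],T[:3,:3]@np.r_[u,1]
def onz(c,uv,z):
    o,d=ray(c,uv); return o+d*(z-o[2])/d[2]
def proj(c,P):
    K,D=KD(c); T=np.linalg.inv(np.array(c['T'])); P=np.atleast_2d(P)@T[:3,:3].T+T[:3,3]
    return cv2.projectPoints(P,np.zeros(3),np.zeros(3),K,D)[0][:,0]
def tri(obs):
    A=np.zeros((3,3));b=np.zeros(3)
    for c,uv in obs:
        o,d=ray(c,uv);d=d/np.linalg.norm(d);M=np.eye(3)-np.outer(d,d);A+=M;b+=M@o
    return np.linalg.solve(A,b)
def crop(im,x0,y0,w,h,s,name):
    c=cv2.resize(im[y0:y0+h,x0:x0+w],None,fx=s,fy=s,interpolation=cv2.INTER_CUBIC)
    for x in range((x0+9)//10*10,x0+w,10): cv2.putText(c,str(x),((x-x0)*s,8),0,.3,(0,255,255),1); cv2.line(c,((x-x0)*s,9),((x-x0)*s,14),(0,255,255))
    for y in range((y0+9)//10*10,y0+h,10): cv2.putText(c,str(y),(0,(y-y0)*s+3),0,.3,(0,255,255),1); cv2.line(c,(20,(y-y0)*s),(25,(y-y0)*s),(0,255,255))
    cv2.imwrite(name,c)
E
python3 - <<'E'
from h import *
t=cv2.imread('pics/top0.png'); s=cv2.imread('pics/side0.png')
crop(t,335,190,100,75,8,'pics/t_rack.png')
crop(t,250,190,80,60,10,'pics/t_par.png')
crop(t,170,165,80,90,6,'pics/t_bot.png')
crop(s,295,125,100,75,8,'pics/s_rack.png')
E
```

```text
(no output)
```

View pics/t_rack.png

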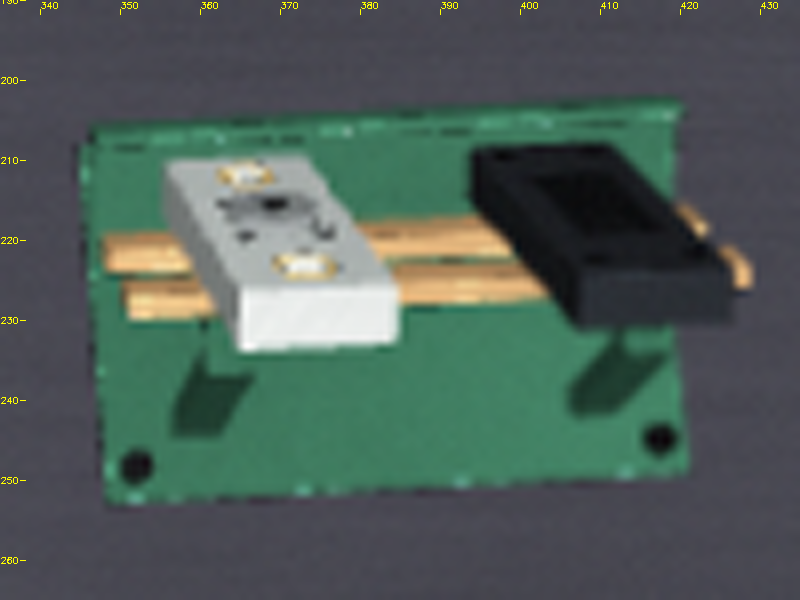

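View pics/t_par.png

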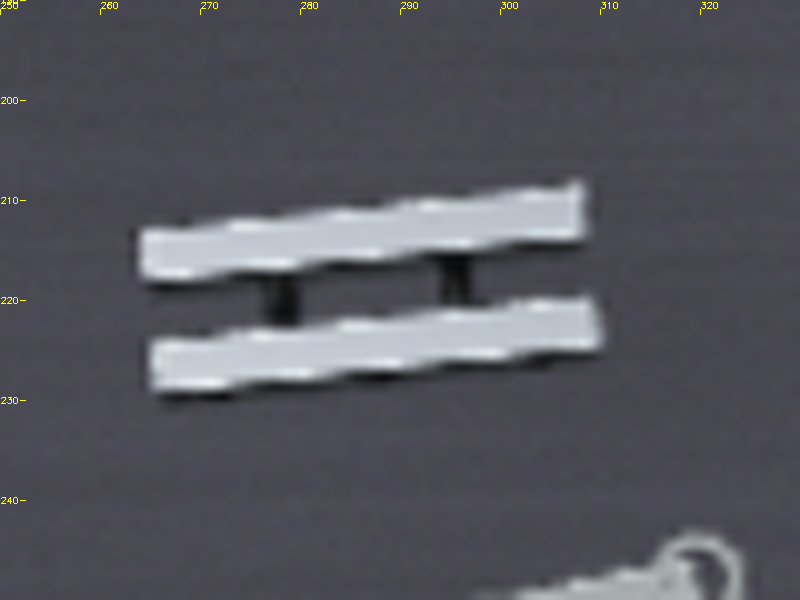

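View pics/t_bot.png

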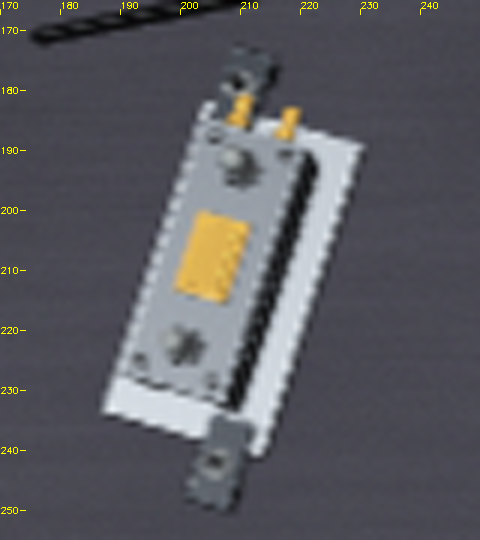

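View pics/s_rack.png

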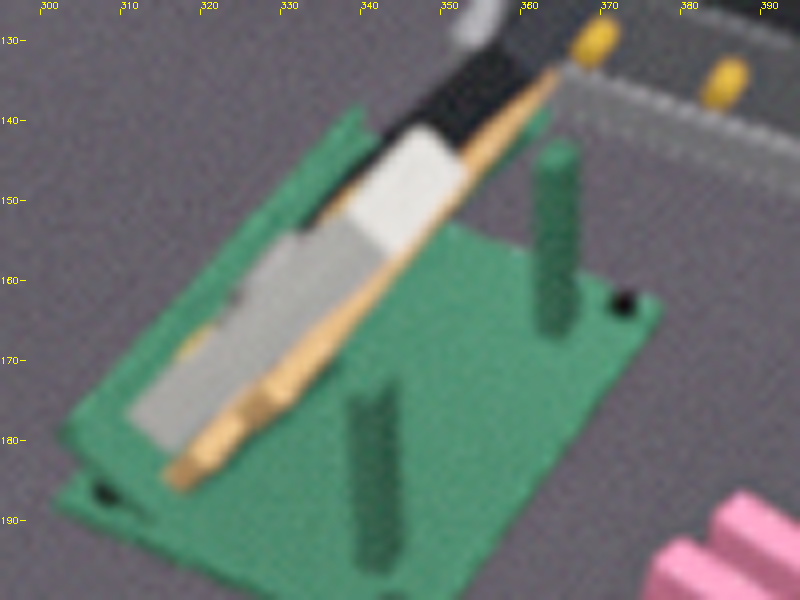

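The bright plate with brass rims and ring is at top (370,222), side (345,150). It sits in the left slot (rack +y). The dark block at (410,222) is the spare. The grey, not pink or turquoise, parallels are at top (287,219). I'll triangulate roughly now, then refine with the wrist camera.

```bash
python3 - <<'E'
from h import *
t=viewer.calibration('top'); s=viewer.calibration('side')
for n,a,b in [('+y back',(365,226),(338,151)),('+y part',(364.5,234),(344,157)),('-y back',(383,225.5),(347,140.5)),('-y part',(384.5,233),(353,147))]:
    P=tri([(t,a),(s,b)]); print(n,P.round(4),(proj(t,P)-a).round(1),(proj(s,P)-b).round(1))
for n,a in [('lu',(264,212.5)),('ru',(308,208)),('rl',(310,225)),('ll',(265,229))]: print('par',n,onz(t,a,.04).round(4))
print('pins z102',onz(t,(208.5,191.5),.102).round(4),onz(t,(199.5,222),.102).round(4))
print('core',onz(t,(205,207.5),.078).round(4))
for a in [(346.5,205.5),(420,203),(348.5,252.5),(421,249)]: print('rack',onz(t,a,.008).round(4))
E
```

```text
+y back [ 0.4488 -0.2251  0.1674] [[0.  0.1]] [[-0.1 -0. ]]
+y part [ 0.4267 -0.224   0.1566] [[-0.1 -0.1]] [[0.2 0. ]]
-y back [ 0.448  -0.2784  0.1727] [[0.1 0.1]] [[-0.1 -0. ]]
-y part [ 0.4283 -0.286   0.1533] [[-0.  -0.1]] [[0.1 0. ]]
par lu [0.5223 0.0856 0.04  ]
par ru [ 0.5337 -0.0632  0.04  ]
par rl [ 0.4756 -0.0677  0.04  ]
par ll [0.4661 0.0832 0.04  ]
pins z102 [0.5853 0.262  0.102 ] [0.4855 0.2899 0.102 ]
core [0.5373 0.2778 0.078 ]
rack [ 0.545 -0.199  0.008]
rack [ 0.5468 -0.4562  0.008 ]
rack [ 0.3826 -0.1966  0.008 ]
rack [ 0.3871 -0.4447  0.008 ]
```

Emit:
arm_command([
  [1, [0.57, -0.28, -0.31], [0, 0, 0]],
  [1, [0.57, -0.28, -0.31], [0, 0, 0]],
  [1, [0.57, -0.28, -0.31], [0, 0, 0]],
  [1, [0.57, -0.28, -0.31], [0, 0, 0]],
  [1, [0.57, -0.28, -0.31], [0, 0, 0]],
  [1, [0.57, -0.28, -0.31], [0, 0, 0]],
  [1, [0.57, -0.28, -0.31], [0, 0, 0.6]],
  [1, [0.57, -0.28, -0.31], [0, 0, 0.8]],
  [1, [0, 0, 0], [0, 0, 1]],
  [1, [0, 0, 0], [0, 0, 1]],
  [1, [0, 0, 0], [0, 0, 1]],
  [1, [0, 0, 0], [0, 0, 0]],
])

```text
time: 1.65
ee_pos: [0.4317, -0.2521, 0.3799]
tcp_rot: [-180.0, 0.0, 0.0]
wrist_force: [-0.2, -0.5, -0.1]
opening: 0.0852
```

```bash
python3 - <<'E'
from h import *
o=bot.get_obs(); c=viewer.calibration('wrist')
im=viewer.camera('wrist'); cv2.imwrite('pics/w1.png',im); np.save('w1.npy',c['T'])
print(o['time'],o['q'].round(1),o['ee_pos'],o['tcp_rot'],o['wrist_force'])
E
```

```text
1.65 [-30.3   4.6  27.  112.3  -0.  149.7] [ 0.43174236 -0.25206703  0.37988677] [-1.79990376e+02  2.07171587e-02  4.87567560e-02] [-0.21856531 -0.52107786 -0.13762392]
```

View pics/w1.png

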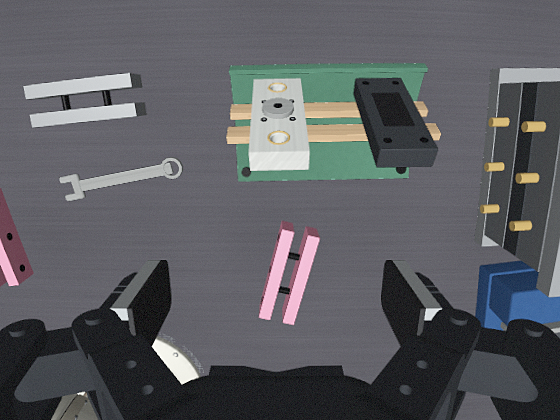

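```bash
python3 - <<'E'
from h import *
im=cv2.imread('pics/w1.png')
crop(im,225,60,100,120,5,'pics/w1p.png'); crop(im,15,60,140,75,5,'pics/w1q.png')
E
```

```text
(no output)
```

View pics/w1p.png

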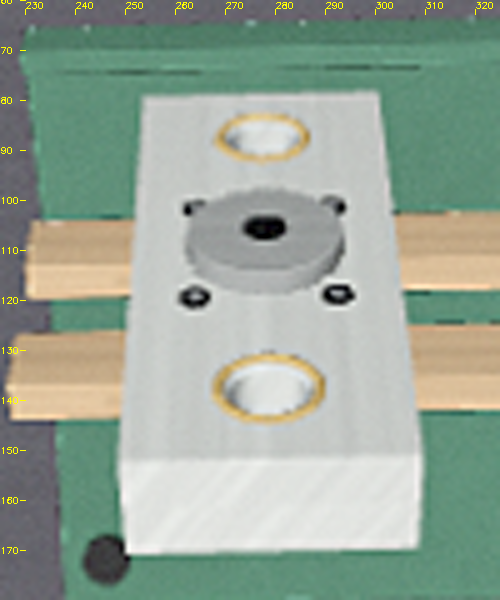

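View pics/w1q.png

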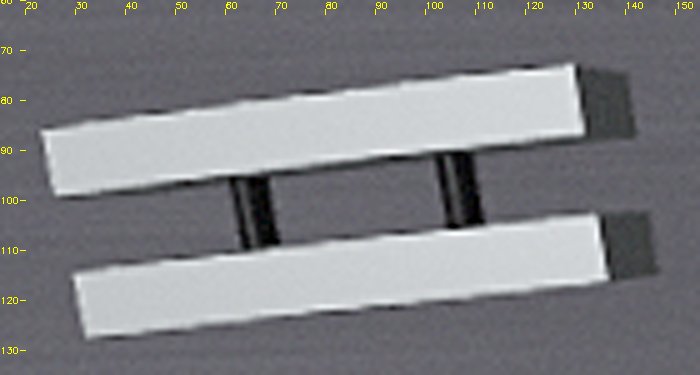

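```bash
cat >> h.py <<'E'
def fitpose(c,obj,pix,rv0,t0,fix=None):
    from scipy.optimize import least_squares
    obj=np.array(obj,float);pix=np.array(pix,float)
    f=lambda p:(proj(c,R.from_rotvec(p[:3]).apply(obj)+p[3:])-pix).ravel()
    r=least_squares(f,np.r_[rv0,t0]); return R.from_rotvec(r.x[:3]),r.x[3:],np.abs(r.fun).reshape(-1,2)
E
python3 - <<'E'
from h import *
c=viewer.calibration('wrist'); c['T']=np.load('w1.npy')
obj=np.array([[-75,30,24],[-75,-30,24],[-75,30,0],[-75,-30,0],[75,30,24],[75,-30,24],[52,0,24],[-52,0,24],[0,0,30]])/1000
pix=[(248.7,151.5),(309,151),(250,170.5),(308.5,169.7),(253.5,79.5),(300.5,78.5),(277.5,87.3),(278.5,137.3),(278,105.5)]
r,t,e=fitpose(c,obj,pix,R.from_euler('xyz',[0,60,0],degrees=True).as_rotvec(),[.47,-.25,.1])
print(r.as_euler('xyz',degrees=True).round(2),t.round(4)); print(e.round(1).tolist())
print('end',(r.apply([-.05,0,.012])+t).round(4))
from scipy.optimize import least_squares
f=lambda p:(proj(c,R.from_euler('xyz',[0,60,p[0]],degrees=True).apply(obj)+p[1:])-np.array(pix)).ravel()
q=least_squares(f,np.r_[0,t]); print('constr',q.x.round(4),np.abs(q.fun).max(), (R.from_euler('xyz',[0,60,q.x[0]],degrees=True).apply([-.05,0,.012])+q.x[1:]).round(4))
print((R.from_euler('xyz',[0,60,q.x[0]],degrees=True).apply(obj[:4])+q.x[1:]).round(4))
L=[[75,28,40],[75,10,40],[-75,28,40],[-75,10,40],[75,-10,40],[75,-28,40],[-75,-10,40],[-75,-28,40]]
L=np.array(L)/1000
# own x -> +y ; own y -> -x ; upper bar= -own y
pp=[(32,127.3),(29.5,114.3),(136.5,116.3),(134.5,102.5),(26.5,99.2),(23.5,86),(131.8,87),(129.5,73)]
f=lambda p:(proj(c,R.from_euler('z',p[0],degrees=True).apply(L)+np.r_[p[1:3],0])-np.array(pp)).ravel()
q=least_squares(f,[94,.5,.01]); print('par',q.x.round(4),np.abs(q.fun).reshape(-1,2).round(1).tolist())
E
```

```text
[ 0.38 60.18  1.19] [ 0.4667 -0.2536  0.0904]
[[0.3, 0.3], [0.5, 0.1], [0.0, 0.2], [0.3, 0.3], [0.2, 0.3], [0.0, 0.0], [0.2, 0.3], [0.1, 0.2], [0.1, 0.1]]
end [ 0.4522 -0.254   0.1397]
constr [ 1.0373  0.4667 -0.2537  0.0893] 0.49068479055637226 [ 0.4521 -0.254   0.1386]
[[ 0.4494 -0.224   0.1663]
 [ 0.4505 -0.284   0.1663]
 [ 0.4287 -0.2244  0.1543]
 [ 0.4297 -0.2844  0.1543]]
par [9.45054e+01 5.00700e-01 9.30000e-03] [[0.1, 0.4], [0.4, 0.1], [0.4, 0.2], [0.2, 0.1], [0.6, 0.2], [0.5, 0.3], [0.3, 0.1], [0.4, 0.4]]
```

The plate's pose is solid: free 3D fit pitch 60.2°, yaw about 1°, residuals under 0.5 px, plate_end at (0.452,-0.254,0.139). The parallels are at (0.501,0.009), yaw 94.5°. I'll tilt the tool 30° back and go to the pre-grasp.

Emit:
arm_command([
  [1, [0, 0, 0], [0, 0, -0.17]],
  [1, [0, 0, 0], [0, -1, 0]],
  [1, [0, 0, 0], [0, -1, 0]],
  [1, [0, 0, 0], [0, -1, 0]],
  [1, [0, 0, 0], [0, -1, 0]],
  [1, [0, 0, 0], [0, -1, 0]],
  [1, [0.46, 0, 0.43], [0, 0, 0]],
  [1, [0.46, 0, 0.43], [0, 0, 0]],
  [1, [0.46, 0, 0.43], [0, 0, 0]],
  [1, [0.46, 0, 0.43], [0, 0, 0]],
  [1, [0.46, 0, 0.43], [0, 0, 0]],
  [1, [0, 0, 0], [0, 0, 0]],
])

```text
time: 3.2
ee_pos: [0.4759, -0.2513, 0.1562]
tcp_rot: [178.9, 27.7, 1.2]
wrist_force: [-1.0, 0.5, 0.9]
opening: 0.0854
```

```bash
cat >> h.py <<'E'
def delta(P,rot=None):
    o=bot.get_obs(); A=R.from_euler('xyz',o['tcp_rot'],degrees=True)
    print('t',o['time'],'pos',o['ee_pos'].round(4),'rot',o['tcp_rot'].round(2),'q',o['q'].round(0),'F',o['wrist_force'].round(1),'M',o['torque'].round(2),'op',round(o['opening'],4))
    print(' shift mm',(A.inv().apply(np.array(P)-o['ee_pos'])*1000).round(1),'units',(A.inv().apply(np.array(P)-o['ee_pos'])/.06).round(3))
    if rot is not None: print(' turn deg',np.degrees((A.inv()*rot).as_rotvec()).round(2),'units',(np.degrees((A.inv()*rot).as_rotvec())/6).round(3))
E
python3 - <<'E'
from h import *
W=R.from_euler('xyz',[0,60,1.04],degrees=True)
# tool axes in plate frame
X=np.array([.866,0,.5]);Z=np.array([.5,0,-.866]);Y=np.cross(Z,X)
M=R.from_matrix(np.c_[X,Y,Z])
d=W.apply(Z); G=np.array([.452,-.254,.139])
delta(G+.022*d,W*M)
im=viewer.camera('wrist'); cv2.imwrite('pics/w2.png',im)
E
```

```text
t 3.2 pos [ 0.4759 -0.2513  0.1562] rot [178.91  27.74   1.16] q [-22.  28.  25. 112. -11. 159.] F [-1.   0.5  0.9] M [ 0.01 -0.37  0.03] op 0.0854
 shift mm [-14.1   1.3  48.4] units [-0.235  0.022  0.807]
 turn deg [ 1.15 -2.26  0.08] units [ 0.192 -0.376  0.014]
```

View pics/w2.png

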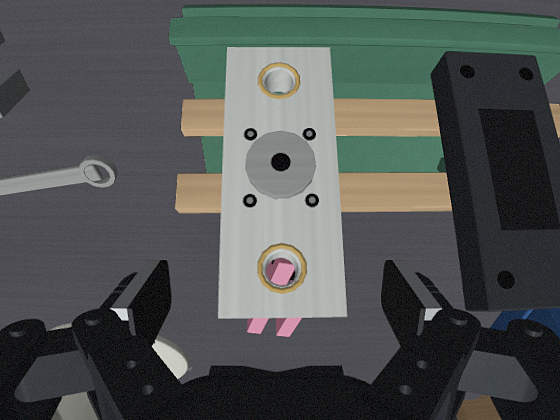

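Emit:
arm_command([
  [1, [-0.12, 0.01, 0], [0.1, -0.19, 0.01]],
  [1, [-0.115, 0.01, 0], [0.09, -0.19, 0]],
  [1, [0, 0, 0], [0, 0, 0]],
])

```text
time: 3.62
ee_pos: [0.4639, -0.2535, 0.1663]
tcp_rot: [179.8, 29.7, 0.8]
wrist_force: [0.1, 0.5, 0.5]
opening: 0.0854
```

```bash
cat >> h.py <<'E'
X=np.array([.8660254,0,.5]);Z=np.array([.5,0,-.8660254]);Y=np.cross(Z,X)
M=R.from_matrix(np.c_[X,Y,Z])
E
python3 - <<'E'
from h import *
W=R.from_euler('xyz',[0,60,1.04],degrees=True)
d=W.apply(Z); G=np.array([.452,-.254,.139])
delta(G+.022*d,W*M)
E
```

```text
t 3.625 pos [ 0.4639 -0.2535  0.1663] rot [179.81  29.73   0.84] q [-22.  29.  26. 115. -12. 159.] F [0.1 0.5 0.5] M [ 0.01 -0.46  0.03] op 0.0854
 shift mm [ 3.1  0.2 51.7] units [0.052 0.003 0.861]
 turn deg [ 0.1  -0.27 -0.17] units [ 0.016 -0.045 -0.029]
```

Emit:
arm_command([
  [1, [0.03, 0, 0.25], [0, -0.04, -0.03]],
  [1, [0.02, 0, 0.25], [0, 0, 0]],
  [1, [0, 0, 0.2], [0, 0, 0]],
  [1, [0, 0, 0.16], [0, 0, 0]],
  [1, [0, 0, 0], [0, 0, 0]],
])

```text
time: 4.25
ee_pos: [0.4406, -0.2536, 0.1191]
tcp_rot: [179.9, 30.0, 1.1]
wrist_force: [0.7, -0.1, 0.2]
opening: 0.0851
```

```bash
python3 - <<'E'
from h import *
W=R.from_euler('xyz',[0,60,1.04],degrees=True)
d=W.apply(Z); G=np.array([.452,-.254,.139])
delta(G+.022*d,W*M)
im=viewer.camera('wrist'); cv2.imwrite('pics/w3.png',im)
E
```

```text
t 4.25 pos [ 0.4406 -0.2536  0.1191] rot [179.94  30.02   1.08] q [-23.  26.  17. 109. -12. 159.] F [ 0.7 -0.1  0.2] M [-0.05 -0.38  0.04] op 0.0851
 shift mm [-0.1  0.6 -0.9] units [-0.001  0.01  -0.015]
 turn deg [0.09 0.02 0.04] units [0.014 0.004 0.006]
```

View pics/w3.png

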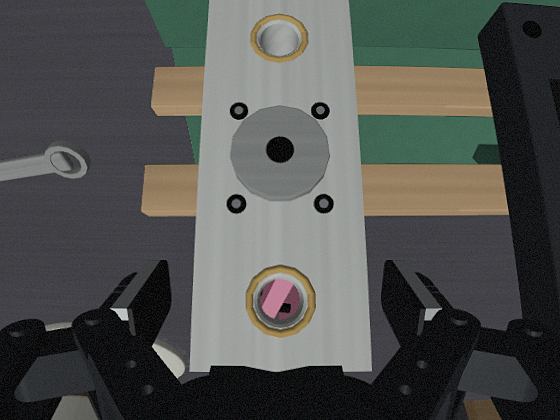

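Emit:
arm_command([
  [1, [0, 0.025, 0], [0, 0, 0]],
  [0, [0, 0, 0], [0, 0, 0]],
  [0, [0, 0, 0], [0, 0, 0]],
  [0, [0, 0, 0], [0, 0, 0]],
  [0, [0, 0, 0], [0, 0, 0]],
  [0, [0, 0, 0], [0, 0, 0]],
], newtons=120)

```text
time: 5.05
ee_pos: [0.4415, -0.2551, 0.1198]
tcp_rot: [179.9, 29.9, 1.1]
wrist_force: [2.9, -0.1, 5.9]
opening: 0.0584
```

```bash
python3 - <<'E'
from h import *
W=R.from_euler('xyz',[0,60,1.04],degrees=True)
d=W.apply(Z); G=np.array([.452,-.254,.139])
delta(G+.022*d,W*M)
im=viewer.camera('wrist'); cv2.imwrite('pics/w4.png',im)
E
```

```text
t 5.05 pos [ 0.4415 -0.2551  0.1198] rot [179.89  29.92   1.08] q [-23.  26.  17. 109. -12. 159.] F [ 2.9 -0.1  5.9] M [ 0.16 -0.43 -0.06] op 0.0584
 shift mm [-0.5 -1.   0.1] units [-0.008 -0.016  0.002]
 turn deg [ 0.13 -0.08  0.04] units [ 0.022 -0.013  0.006]
```

View pics/w4.png

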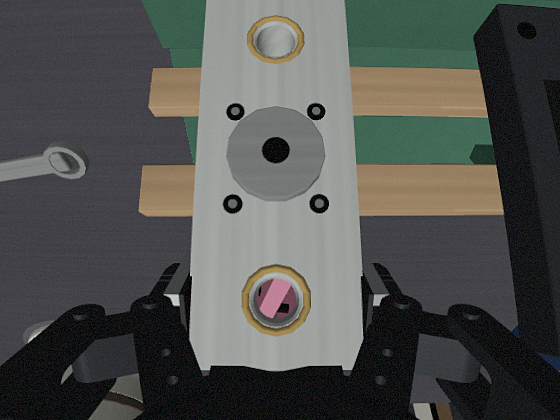

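Emit:
arm_command([
  [0, [-0.06, 0, -0.06], [0, 0, 0]],
  [0, [-0.14, 0, -0.1], [0, 0, 0]],
  [0, [-0.14, 0, -0.1], [0, 0, 0]],
  [0, [-0.2, 0, -0.15], [0, 0, 0]],
  [0, [-0.2, 0, -0.17], [0, 0, 0]],
  [0, [0, 0, 0], [0, 0, 0]],
])

```text
time: 5.85
ee_pos: [0.42, -0.2557, 0.1733]
tcp_rot: [179.8, 29.9, 1.0]
wrist_force: [0.4, 0.0, -5.4]
opening: 0.0588
```

```bash
python3 - <<'E'
from h import *
delta([.44,-.255,.3])
im=viewer.camera('wrist'); cv2.imwrite('pics/w5.png',im)
im=viewer.camera('side'); crop(im,260,80,180,120,4,'pics/s5.png')
E
```

```text
t 5.85 pos [ 0.42   -0.2557  0.1733] rot [179.84  29.87   1.03] q [-24.  23.  19. 114. -12. 158.] F [ 0.4  0.  -5.4] M [ 0.02 -0.84 -0.03] op 0.0588
 shift mm [ -45.7   -0.  -119.8] units [-7.620e-01 -1.000e-03 -1.997e+00]
```

View pics/w5.png

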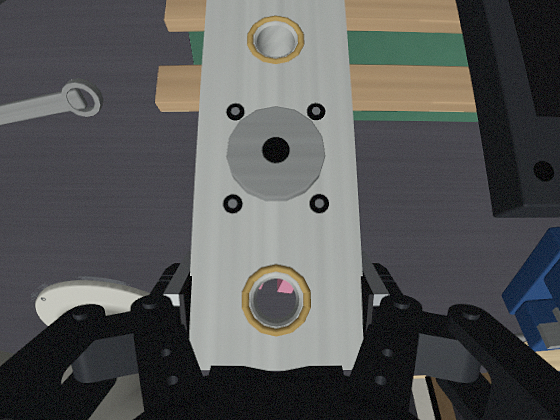

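View pics/s5.png

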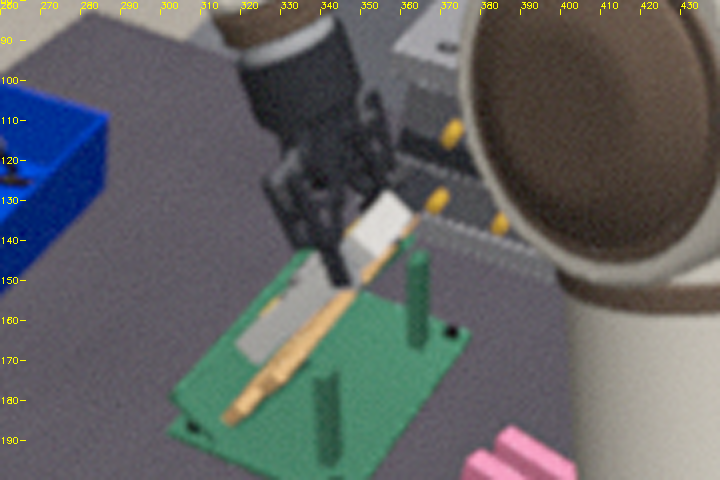

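```bash
python3 - <<'E'
from h import *
# plate in tool at grasp
W=R.from_euler('xyz',[0,60.1,1.04],degrees=True); t=np.array([.4667,-.2537,.0897])
A=R.from_euler('xyz',[179.89,29.92,1.08],degrees=True); p=np.array([.4415,-.2551,.1198])
Rr=A.inv()*W; tr=A.inv().apply(t-p)
print('plate origin in tool',tr.round(4), 'rot err vs M', np.degrees((M*Rr).as_rotvec()).round(2))
o=bot.get_obs(); A=R.from_euler('xyz',o['tcp_rot'],degrees=True); c=viewer.calibration('wrist')
obj=np.array([[52,0,24],[-52,0,24],[0,0,30]])/1000
f=lambda r,t:proj(c,A.apply(r.apply(obj)+t)+o['ee_pos'])
print(f(Rr,tr).round(1).tolist())
from scipy.optimize import least_squares
pix=np.array([(276,40),(276.5,300.5),(276,150)])
# unknown: pitch about tool y, yaw (tool z), translation
def g(q):
    r=R.from_rotvec([0,q[0],q[1]])*Rr; return np.r_[(f(r,q[2:])-pix).ravel(),(q[:2])*2]
q=least_squares(g,np.r_[0,0,tr]); print(np.degrees(q.x[:2]),q.x[2:].round(4),q.fun.round(2))
E
```

```text
plate origin in tool [ 0.0369 -0.001   0.0135] rot err vs M [0.13 0.18 0.04]
[[275.8, 39.1], [275.9, 299.7], [275.8, 150.0]]
[-0.67708885 -0.08918656] [ 0.0366 -0.0008  0.0129] [-0.1  -0.   -0.07 -0.    0.16  0.   -0.02 -0.  ]
```

Emit:
arm_command([
  [0, [-0.25, 0, -0.43], [0, 0, 0]],
  [0, [-0.25, 0, -0.43], [0, 0, 0]],
  [0, [-0.25, 0, -0.43], [0, 0, 0]],
  [0, [-0.25, 0, -0.43], [0, 0, 0]],
  [0, [-0.25, 0, -0.43], [0, 0, 0]],
  [0, [0, 0, 0], [0, 0, 0]],
])

```text
time: 6.7
ee_pos: [0.4181, -0.2552, 0.3172]
tcp_rot: [179.7, 29.6, 1.1]
wrist_force: [-0.6, 0.5, -5.8]
opening: 0.0584
```

```bash
cat >> h.py <<'E'
Rr=R.from_rotvec(np.radians([0,-.3,-.05]))*(R.from_euler('xyz',[179.89,29.92,1.08],degrees=True).inv()*R.from_euler('xyz',[0,60.1,1.04],degrees=True))
tr=np.array([.0367,-.0009,.0132])
def tgt(yaw,P,r=None,t=None):
    r=Rr if r is None else r; t=tr if t is None else t
    A2=R.from_euler('z',yaw,degrees=True)*r.inv(); return np.array(P)-A2.apply(t),A2
E
python3 - <<'E'
from h import *
P,A=tgt(94.5,[.5007,.0093,.040]); print(P,A.as_euler('xyz',degrees=True))
delta(P,A)
delta(P+[0,0,.15],A)
E
```

```text
[ 0.50456498 -0.02883935  0.03276177] [179.87872394 -30.48010547  94.48299988]
t 6.7 pos [ 0.4181 -0.2552  0.3172] rot [179.72  29.61   1.06] q [-24.  26.  39. 130. -12. 158.] F [-0.6  0.5 -5.8] M [-0.   -0.78  0.02] op 0.0584
 shift mm [ 219.3 -225.7  201.4] units [ 3.656 -3.762  3.357]
 turn deg [  0.84  46.06 -96.78] units [  0.14    7.676 -16.13 ]
t 6.7 pos [ 0.4181 -0.2552  0.3172] rot [179.72  29.61   1.06] q [-24.  26.  39. 130. -12. 158.] F [-0.6  0.5 -5.8] M [-0.   -0.78  0.02] op 0.0584
 shift mm [ 145.2 -225.1   71. ] units [ 2.42  -3.751  1.184]
 turn deg [  0.84  46.06 -96.78] units [  0.14    7.676 -16.13 ]
```

Emit:
arm_command([
  [0, [0, 0, 0], [0, 0.45, -0.94]],
  [0, [0, 0, 0], [0, 0.45, -0.94]],
  [0, [0, 0, 0], [0, 0.45, -0.94]],
  [0, [0, 0, 0], [0, 0.45, -0.94]],
  [0, [0, 0, 0], [0, 0.45, -0.94]],
  [0, [0, 0, 0], [0, 0.45, -0.94]],
  [0, [0, 0, 0], [0, 0.45, -0.94]],
  [0, [0, 0, 0], [0, 0.45, -0.94]],
  [0, [0, 0, 0], [0, 0.45, -0.94]],
  [0, [0, 0, 0], [0, 0.45, -0.94]],
  [0, [0, 0, 0], [0, 0.45, -0.94]],
  [0, [0, 0, 0], [0, 0.45, -0.94]],
])

```text
time: 8.2
ee_pos: [0.4168, -0.2547, 0.315]
tcp_rot: [-169.1, -13.5, 65.0]
wrist_force: [-0.2, -0.5, -5.6]
opening: 0.0588
```

```bash
python3 - <<'E'
from h import *
P,A=tgt(94.5,[.5007,.0093,.040])
delta(P+[0,0,.15],A)
E
```

```text
t 8.2 pos [ 0.4168 -0.2547  0.315 ] rot [-169.13  -13.5    65.01] q [-38.  12.  26. 117.  11.  75.] F [-0.2 -0.5 -5.6] M [-0.7  -0.07 -0.02] op 0.0588
 shift mm [204.2  19.3 184.7] units [3.404 0.322 3.078]
 turn deg [  0.38  13.94 -28.81] units [ 0.063  2.323 -4.802]
```

Emit:
arm_command([
  [0, [0, 0, 0], [0.01, 0.46, -0.96]],
  [0, [0, 0, 0], [0.01, 0.46, -0.96]],
  [0, [0, 0, 0], [0.01, 0.46, -0.96]],
  [0, [0, 0, 0], [0.01, 0.46, -0.96]],
  [0, [0, 0, 0], [0.02, 0.48, -0.96]],
  [0, [0, 0, 0], [0, 0, 0]],
])

```text
time: 8.95
ee_pos: [0.4171, -0.2554, 0.3143]
tcp_rot: [-179.9, -30.4, 94.2]
wrist_force: [0.2, -0.1, -5.6]
opening: 0.0582
```

```bash
python3 - <<'E'
from h import *
P,A=tgt(94.5,[.5007,.0093,.040])
delta(P+[0,0,.12],A)
E
```

```text
t 8.95 pos [ 0.4171 -0.2554  0.3143] rot [-179.92  -30.42   94.15] q [-43.  20.  31. 125.  20.  39.] F [ 0.2 -0.1 -5.6] M [-1.24 -0.06 -0.  ] op 0.0582
 shift mm [107.6 104.  250.4] units [1.793 1.733 4.173]
 turn deg [-0.03  0.06 -0.28] units [-0.005  0.01  -0.047]
```

Emit:
arm_command([
  [0, [0.25, 0.25, 0.59], [0, 0, 0]],
  [0, [0.25, 0.25, 0.59], [0, 0, 0]],
  [0, [0.25, 0.25, 0.59], [0, 0, 0]],
  [0, [0.25, 0.25, 0.59], [0, 0, 0]],
  [0, [0.25, 0.25, 0.59], [0, 0, 0]],
  [0, [0.25, 0.25, 0.59], [0, 0, 0]],
  [0, [0.25, 0.24, 0.59], [0, 0.01, -0.05]],
  [0, [0, 0, 0], [0, 0, 0]],
])

```text
time: 9.95
ee_pos: [0.5048, -0.03, 0.1535]
tcp_rot: [180.0, -30.3, 94.6]
wrist_force: [-0.7, 0.3, -5.3]
opening: 0.0584
```

```bash
python3 - <<'E'
from h import *
P,A=tgt(94.5,[.5007,.0093,.040])
delta(P+[0,0,.02],A)
c=viewer.calibration('wrist'); im=viewer.camera('wrist'); cv2.imwrite('pics/w6.png',im)
print(c['T'].round(4).tolist())
im=viewer.camera('side'); crop(im,160,120,200,150,4,'pics/s6.png')
E
```

```text
t 9.95 pos [ 0.5048 -0.03    0.1535] rot [179.95 -30.32  94.6 ] q [-19.   8.  -0.  95.  28.  64.] F [-0.7  0.3 -5.3] M [-1.16 -0.02  0.05] op 0.0584
 shift mm [-49.9  -0.2  87.5] units [-0.831 -0.003  1.458]
 turn deg [-0.13  0.16  0.1 ] units [-0.022  0.026  0.017]
[[0.9969, 0.0771, -0.0171, 0.5048], [0.0789, -0.9663, 0.245, -0.0402], [0.0023, -0.2455, -0.9694, 0.3118], [0.0, 0.0, 0.0, 1.0]]
```

View pics/w6.png

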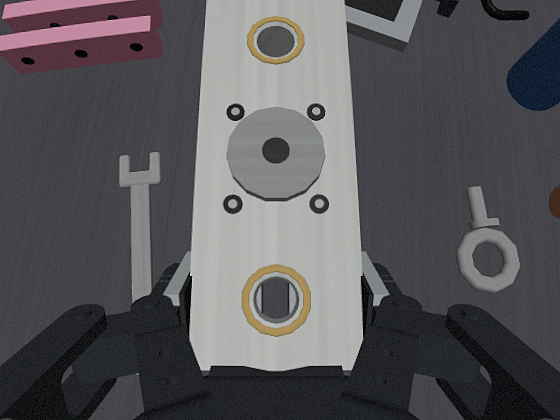

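View pics/s6.png

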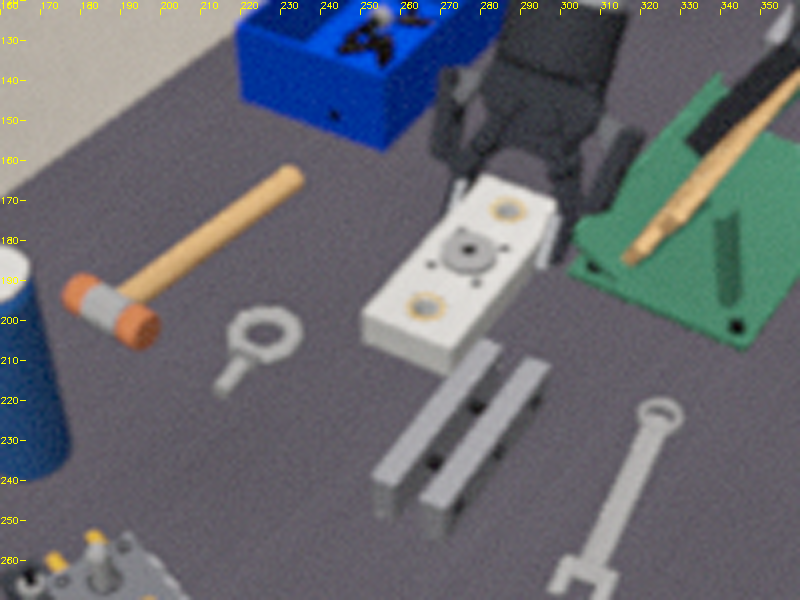

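```bash
python3 - <<'E'
from h import *
im=cv2.imread('pics/w6.png'); crop(im,235,255,85,90,7,'pics/w6h.png')
c=viewer.calibration('wrist')
for u in [(262.5,300),(288.5,300)]:
  p=onz(c,u,.04); q=R.from_euler('z',-94.5,degrees=True).apply(p-[.5007,.0093,0]); print(p.round(4),'in par',q.round(4))
E
```

```text
[ 0.4971 -0.0484  0.04  ] in par [-0.0573  0.0082  0.04  ]
[ 0.5161 -0.047   0.04  ] in par [-0.0573 -0.0109  0.04  ]
```

View pics/w6h.png

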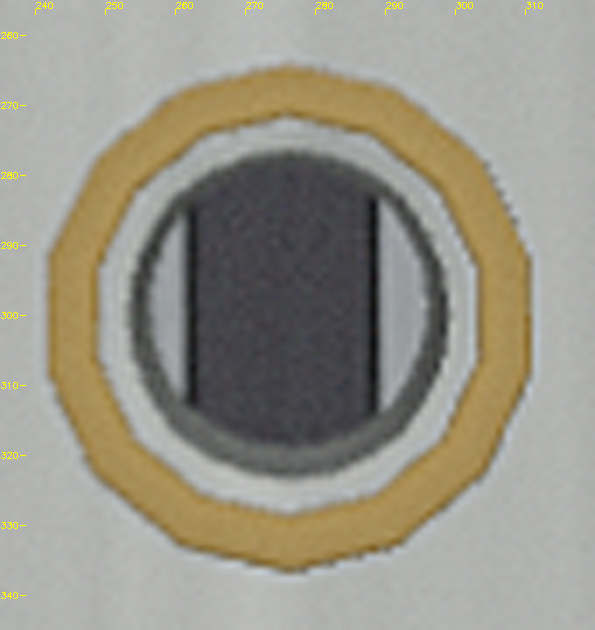

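Emit:
arm_command([
  [0, [-0.27, 0.003, 0.48], [0, 0.01, 0]],
  [0, [-0.27, 0.003, 0.48], [0, 0.01, 0]],
  [0, [-0.28, 0.003, 0.49], [0, 0, 0]],
  [0, [0, 0, 0], [0, 0, 0]],
  [0, [0, 0, 0], [0, 0, 0]],
])

```text
time: 10.68
ee_pos: [0.5077, -0.0313, 0.0575]
tcp_rot: [179.5, -30.4, 94.7]
wrist_force: [-0.7, -0.3, -4.9]
opening: 0.0585
```

```bash
python3 - <<'E'
from h import *
P,A=tgt(94.5,[.5014,.0093,.040])
delta(P,A)
c=viewer.calibration('wrist'); im=viewer.camera('wrist'); cv2.imwrite('pics/w7.png',im); crop(im,170,250,220,165,4,'pics/w7h.png')
E
```

```text
t 10.675 pos [ 0.5077 -0.0313  0.0575] rot [179.54 -30.4   94.67] q [-19.  10.  -8.  84.  28.  64.] F [-0.7 -0.3 -4.9] M [-1.17 -0.08  0.01] op 0.0585
 shift mm [-10.3  -2.4  22.6] units [-0.171 -0.039  0.377]
 turn deg [0.24 0.08 0.16] units [0.04  0.013 0.027]
```

View pics/w7h.png

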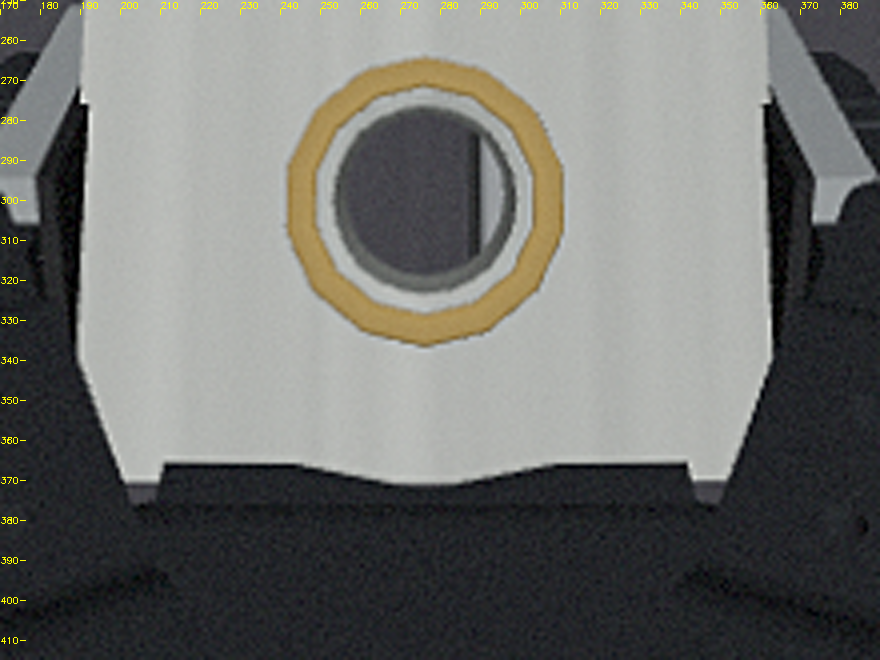

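Emit:
arm_command([
  [0, [-0.04, -0.039, 0.08], [0.04, 0.01, 0.02]],
  [0, [0, 0, 0], [0, 0, 0]],
  [0, [0, 0, 0], [0, 0, 0]],
])

```text
time: 11.1
ee_pos: [0.5049, -0.0305, 0.0507]
tcp_rot: [179.9, -30.5, 94.6]
wrist_force: [0.4, -0.3, -5.1]
opening: 0.0587
```

```bash
python3 - <<'E'
from h import *
P,A=tgt(94.5,[.5014,.0093,.040])
delta(P,A)
c=viewer.calibration('wrist'); im=viewer.camera('wrist'); cv2.imwrite('pics/w8.png',im); crop(im,170,250,220,165,4,'pics/w8h.png')
E
```

```text
t 11.1 pos [ 0.5049 -0.0305  0.0507] rot [179.92 -30.49  94.57] q [-19.  10.  -9.  84.  28.  64.] F [ 0.4 -0.3 -5.1] M [-1.21 -0.08 -0.01] op 0.0587
 shift mm [-7.7  0.5 16.3] units [-0.129  0.008  0.271]
 turn deg [-0.08 -0.01  0.07] units [-0.013 -0.002  0.012]
```

View pics/w8h.png

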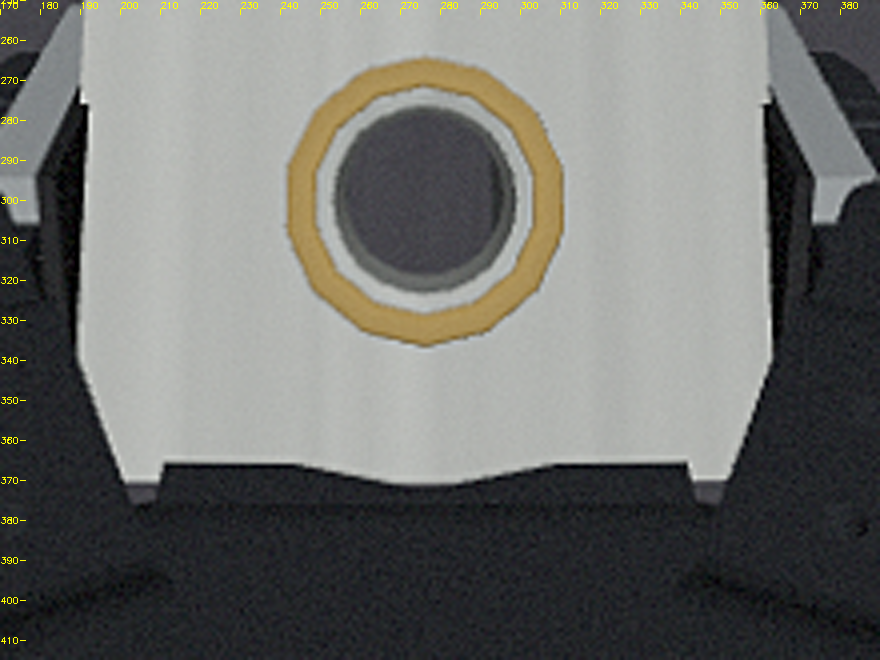

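```bash
python3 - <<'E'
from h import *
c=viewer.calibration('wrist'); print(c['T'][:3,3].round(4))
im=cv2.imread('pics/w8.png'); g=im[295:305].mean((0,2)).round(0); print([(i,int(g[i])) for i in range(248,304)])
for u in [(293,300)]:
  p=onz(c,u,.0); q=R.from_euler('z',-94.5,degrees=True).apply(p-[.5007,.0093,0]); print(p.round(4),'in par',q.round(4))
L=np.array([[-50,10,40],[-50,10,0],[-50,-10,0],[-50,-10,40]])/1000
for x in (.5007,.5014,.502): print(x,proj(c,R.from_euler('z',94.5,degrees=True).apply(L)+[x,.0093,0]).round(1).tolist())
E
```

```text
[ 0.5048 -0.0412  0.209 ]
[(248, 119), (249, 160), (250, 180), (251, 177), (252, 180), (253, 137), (254, 78), (255, 82), (256, 75), (257, 70), (258, 72), (259, 71), (260, 70), (261, 72), (262, 74), (263, 71), (264, 72), (265, 71), (266, 71), (267, 70), (268, 71), (269, 71), (270, 71), (271, 70), (272, 69), (273, 70), (274, 70), (275, 69), (276, 70), (277, 73), (278, 71), (279, 72), (280, 72), (281, 72), (282, 70), (283, 70), (284, 70), (285, 72), (286, 70), (287, 71), (288, 69), (289, 67), (290, 70), (291, 72), (292, 68), (293, 50), (294, 45), (295, 61), (296, 81), (297, 76), (298, 79), (299, 170), (300, 173), (301, 170), (302, 186), (303, 116)]
[ 0.5153 -0.044   0.    ] in par [-0.0543 -0.0104  0.    ]
0.5007 [[252.4, 291.9], [256.7, 292.2], [292.2, 292.2], [296.4, 291.9]]
0.5014 [[254.0, 292.0], [257.9, 292.3], [293.5, 292.3], [297.9, 292.0]]
0.502 [[255.3, 292.1], [259.0, 292.4], [294.5, 292.4], [299.2, 292.1]]
```

Emit:
arm_command([
  [0, [-0.058, 0.003, 0.1], [0, 0, 0]],
  [0, [-0.058, 0, 0.1], [0, 0, 0]],
  [0, [0, 0, 0], [0, 0, 0]],
  [0, [0, 0, 0], [0, 0, 0]],
])

```text
time: 11.65
ee_pos: [0.505, -0.0303, 0.0366]
tcp_rot: [179.9, -30.5, 94.6]
wrist_force: [0.1, -0.1, -4.8]
opening: 0.0586
```

```bash
python3 - <<'E'
from h import *
P,A=tgt(94.5,[.501,.0093,.040])
delta(P,A)
E
```

```text
t 11.65 pos [ 0.505  -0.0303  0.0366] rot [179.93 -30.5   94.56] q [-19.  11. -10.  82.  28.  64.] F [ 0.1 -0.1 -4.8] M [-1.18 -0.12 -0.  ] op 0.0586
 shift mm [-0.7 -0.   4.1] units [-0.011 -0.     0.068]
 turn deg [-0.09 -0.02  0.07] units [-0.016 -0.004  0.011]
```

3.8 mm remain. I'll lower in ~1 mm steps and watch the force.

Emit:
arm_command([
  [0, [-0.008, 0, 0.014], [0, 0, 0]],
  [0, [-0.008, 0, 0.014], [0, 0, 0]],
  [0, [0, 0, 0], [0, 0, 0]],
])

```text
time: 12.02
ee_pos: [0.505, -0.0303, 0.0347]
tcp_rot: [179.9, -30.5, 94.6]
wrist_force: [1.2, 0.1, -5.1]
opening: 0.0582
```

Emit:
arm_command([
  [0, [-0.008, 0, 0.014], [0, 0, 0]],
  [0, [0, 0, 0], [0, 0, 0]],
])

```text
time: 12.28
ee_pos: [0.505, -0.0303, 0.0337]
tcp_rot: [179.9, -30.5, 94.6]
wrist_force: [-0.6, -0.0, -4.1]
opening: 0.0585
```

Emit:
arm_command([
  [0, [-0.006, 0, 0.01], [0, 0, 0]],
  [0, [0, 0, 0], [0, 0, 0]],
])

```text
time: 12.52
ee_pos: [0.505, -0.0303, 0.033]
tcp_rot: [179.9, -30.5, 94.6]
wrist_force: [-0.2, -0.2, -5.6]
opening: 0.0587
```

Emit:
arm_command([
  [0, [-0.005, 0, 0.0085], [0, 0, 0]],
  [0, [0, 0, 0], [0, 0, 0]],
])

```text
time: 12.78
ee_pos: [0.5051, -0.0303, 0.0329]
tcp_rot: [179.9, -30.5, 94.6]
wrist_force: [-1.6, -0.6, 0.8]
opening: 0.0587
```

Emit:
arm_command([
  [0, [-0.005, 0, 0.0085], [0, 0, 0]],
  [0, [0, 0, 0], [0, 0, 0]],
])

```text
time: 13.02
ee_pos: [0.5051, -0.0303, 0.0328]
tcp_rot: [179.9, -30.5, 94.6]
wrist_force: [-3.4, -1.6, 6.7]
opening: 0.0584
```

Emit:
arm_command([
  [1, [0, 0, 0], [0, 0, 0]],
  [1, [0, 0, 0], [0, 0, 0]],
  [1, [0, 0, 0], [0, 0, 0]],
  [1, [0, 0, 0], [0, 0, 0]],
])

```text
time: 13.52
ee_pos: [0.505, -0.0303, 0.0318]
tcp_rot: [179.9, -30.5, 94.6]
wrist_force: [0.8, -0.1, 0.2]
opening: 0.0856
```

```bash
python3 - <<'E'
from h import *
delta([.505,-.03,.2])
im=viewer.camera('wrist'); cv2.imwrite('pics/w9.png',im)
im=viewer.camera('side'); crop(im,160,120,200,150,4,'pics/s9.png')
E
```

```text
t 13.525 pos [ 0.505  -0.0303  0.0318] rot [179.93 -30.5   94.57] q [-19.  11. -10.  82.  28.  64.] F [ 0.8 -0.1  0.2] M [-0.47 -0.11 -0.  ] op 0.0856
 shift mm [  85.6    0.2 -144.8] units [ 1.427  0.003 -2.413]
```

View pics/w9.png

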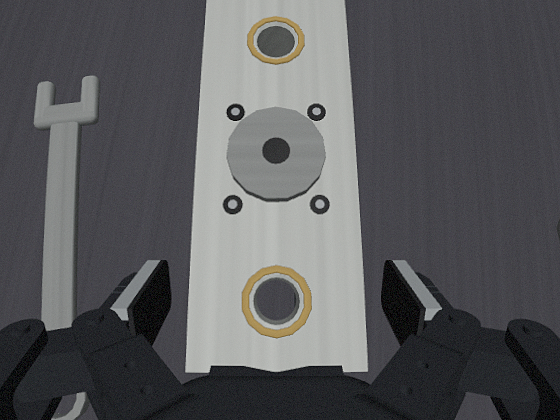

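View pics/s9.png

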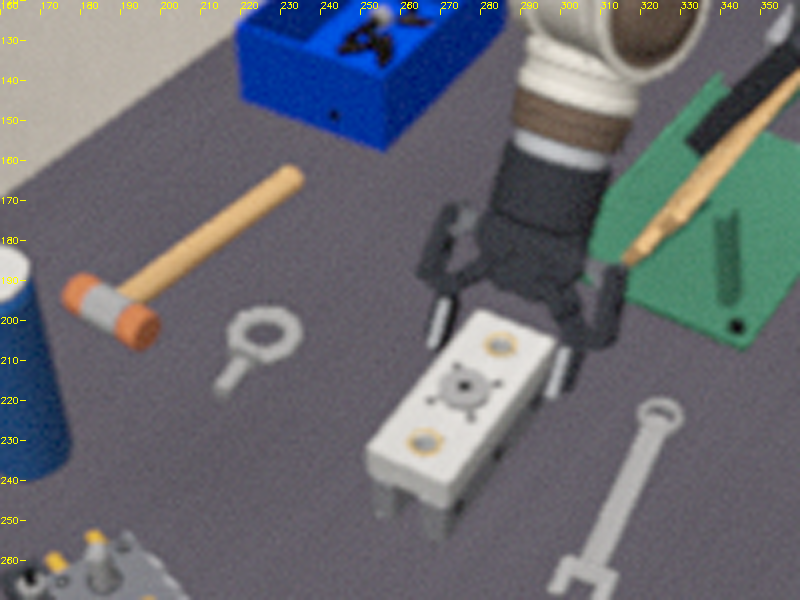

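```bash
python3 - <<'E'
from h import *
a=cv2.imread('pics/w6.png');b=cv2.imread('pics/w9.png')
v=np.hstack([cv2.resize(a[235:360,100:205],None,fx=3.8,fy=3.8,interpolation=2),cv2.resize(b[235:360,85:190],None,fx=3.8,fy=3.8,interpolation=2)])
cv2.imwrite('pics/pads.png',v)
o=bot.get_obs(); A=R.from_euler('xyz',o['tcp_rot'],degrees=True); c=viewer.calibration('wrist')
T=np.array(c['T']); print('cam in tool',A.inv().apply(T[:3,3]-o['ee_pos']).round(4)); 
def pl(uv,y):
  q,d=ray(c,uv); q=A.inv().apply(q-o['ee_pos']); d=A.inv().apply(d); return (q+d*(y-q[1])/d[1]).round(4)
for uv in [(168,262),(170,317),(152,262)]: print('open',uv,pl(uv,-.0428))
# where would tip be projected
for y in (-.0428,-.030):
  for z in (0,-.005,-.01,-.013,-.038):
    for x in (.011,-.011): print(y,z,x,proj(c,A.apply([x,y,z])+o['ee_pos']).round(1))
E
```

```text
cam in tool [ 0.0711 -0.0007 -0.1419]
open (168, 262) [ 0.009  -0.0428 -0.0131]
open (170, 317) [-0.013  -0.0428 -0.0176]
open (152, 262) [ 0.0172 -0.0428 -0.0301]
-0.0428 0 0.011 [[176.2 244.3]]
-0.0428 0 -0.011 [[180.4 290.1]]
-0.0428 -0.005 0.011 [[173.1 249. ]]
-0.0428 -0.005 -0.011 [[177.5 296. ]]
-0.0428 -0.01 0.011 [[169.7 254.1]]
-0.0428 -0.01 -0.011 [[174.5 302.3]]
-0.0428 -0.013 0.011 [[167.6 257.3]]
-0.0428 -0.013 -0.011 [[172.6 306.2]]
-0.0428 -0.038 0.011 [[146.3 289.7]]
-0.0428 -0.038 -0.011 [[153.6 345.7]]
-0.03 0 0.011 [[206.1 244.4]]
-0.03 0 -0.011 [[209.  290.4]]
-0.03 -0.005 0.011 [[203.9 249.2]]
-0.03 -0.005 -0.011 [[207.  296.3]]
-0.03 -0.01 0.011 [[201.6 254.3]]
-0.03 -0.01 -0.011 [[204.9 302.6]]
-0.03 -0.013 0.011 [[200.1 257.5]]
-0.03 -0.013 -0.011 [[203.6 306.6]]
-0.03 -0.038 0.011 [[185.  290.1]]
-0.03 -0.038 -0.011 [[190.2 346.4]]
```

View pics/pads.png

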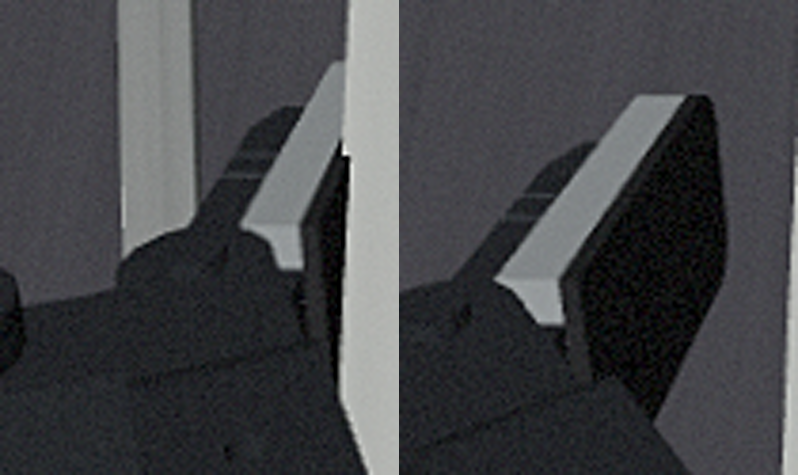

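Emit:
arm_command([
  [1, [0.15, 0, -0.26], [0, 0, 0]],
  [1, [0.28, 0, -0.48], [0, 0, 0]],
  [1, [0.28, 0, -0.48], [0, 0, 0]],
  [1, [0.28, 0, -0.48], [0, 0, 0]],
  [1, [0, 0, 0], [0, 1, 0]],
  [1, [0, 0, 0], [0, 1, 0]],
  [1, [0, 0, 0], [0, 1, 0]],
  [1, [0, 0, 0], [0, 1, 0]],
  [1, [0, 0, 0], [0, 1, 0]],
  [1, [0, 0, 0], [0, 0, 0]],
])

```text
time: 14.88
ee_pos: [0.5049, -0.0316, 0.1488]
tcp_rot: [-179.7, -60.6, 94.2]
wrist_force: [-0.2, 0.8, 0.9]
opening: 0.0858
```

```bash
python3 - <<'E'
from h import *
A=R.from_euler('xyz',[179.93,-30.5,94.57],degrees=True); p=np.array([.5051,-.0303,.0328])
print('plate',(p+A.apply(tr)).round(4),(A*Rr).as_euler('xyz',degrees=True).round(2))
delta([.501,.008,.15])
np.save('w10.npy',viewer.calibration('wrist')['T']); im=viewer.camera('wrist'); cv2.imwrite('pics/w10.png',im)
E
```

```text
plate [0.5012 0.0078 0.0401] [ 4.000e-02 -2.000e-02  9.461e+01]
t 14.875 pos [ 0.5049 -0.0316  0.1488] rot [-179.74  -60.58   94.23] q [-28.  27.   8. 114.  47.  38.] F [-0.2  0.8  0.9] M [-0.8  -0.05  0.  ] op 0.0858
 shift mm [20.6 -0.8 34. ] units [ 0.343 -0.013  0.567]
```

View pics/w10.png

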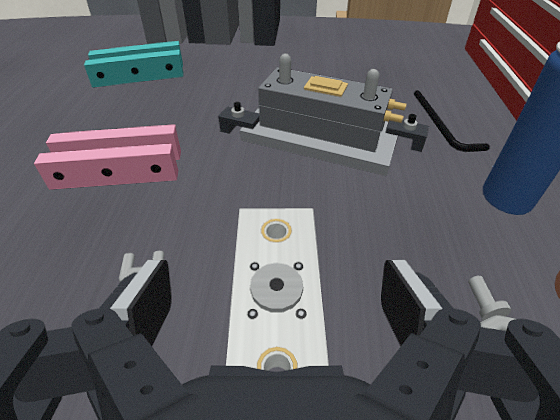

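Wrong turn direction (tilt now 60°, nothing touched). I'll reverse by 60° to get vertical.

Emit:
arm_command([
  [1, [0, 0, 0], [0, -1, 0]],
  [1, [0, 0, 0], [0, -1, 0]],
  [1, [0, 0, 0], [0, -1, 0]],
  [1, [0, 0, 0], [0, -1, 0]],
  [1, [0, 0, 0], [0, -1, 0]],
  [1, [0, 0, 0], [0, -1, 0]],
  [1, [0, 0, 0], [0, -1, 0]],
  [1, [0, 0, 0], [0, -1, 0]],
  [1, [0, 0, 0], [0, -1, 0]],
  [1, [0, 0, 0], [0, -1, 0]],
  [1, [0, 0, 0], [0, 0, 0]],
])

```text
time: 16.3
ee_pos: [0.5055, -0.0294, 0.1525]
tcp_rot: [179.6, -0.4, 94.6]
wrist_force: [0.3, 0.4, -1.1]
opening: 0.0853
```

```bash
python3 - <<'E'
from h import *
A=R.from_euler('xyz',[180,0,94.6],degrees=True)
delta([.5012,.0078,.15],A)
np.save('w11.npy',viewer.calibration('wrist')['T']); im=viewer.camera('wrist'); cv2.imwrite('pics/w11.png',im)
E
```

```text
t 16.3 pos [ 0.5055 -0.0294  0.1525] rot [179.61  -0.42  94.62] q [-4. -2. -6. 86.  0. 82.] F [ 0.3  0.4 -1.1] M [0.03 0.02 0.01] op 0.0853
 shift mm [37.4 -1.3  2.7] units [ 0.624 -0.022  0.046]
 turn deg [ 0.39 -0.42  0.02] units [ 0.065 -0.07   0.003]
```

View pics/w11.png

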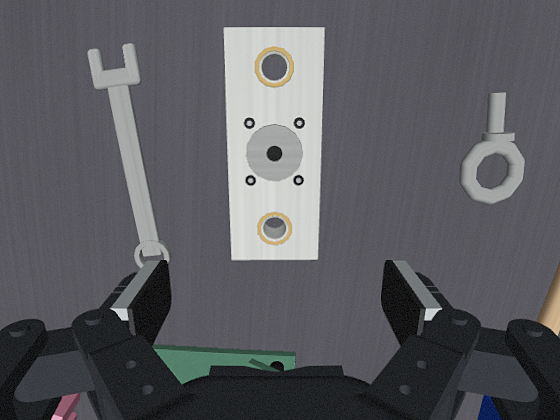

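Now measure the plate on the parallels from this view, and the bottom half from w10.

```bash
python3 - <<'E'
from h import *
im=cv2.imread('pics/w11.png'); crop(im,215,15,120,115,5,'pics/w11a.png'); crop(im,215,150,120,115,5,'pics/w11b.png')
im=cv2.imread('pics/w10.png'); crop(im,215,45,220,130,3,'pics/w10a.png')
E
```

```text
(no output)
```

View pics/w11a.png

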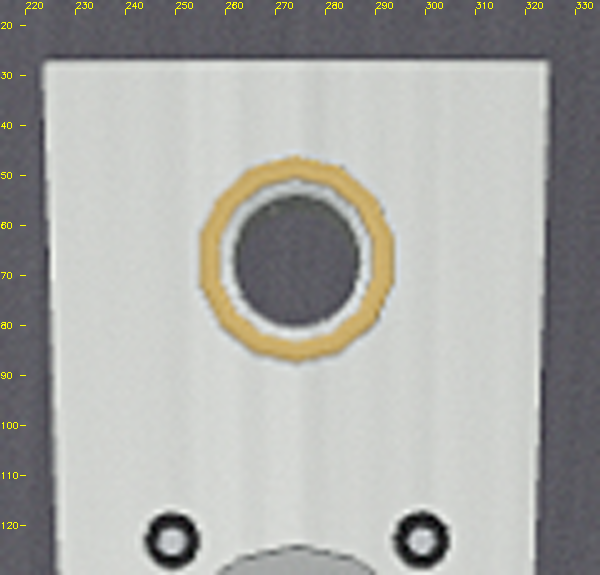

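View pics/w11b.png

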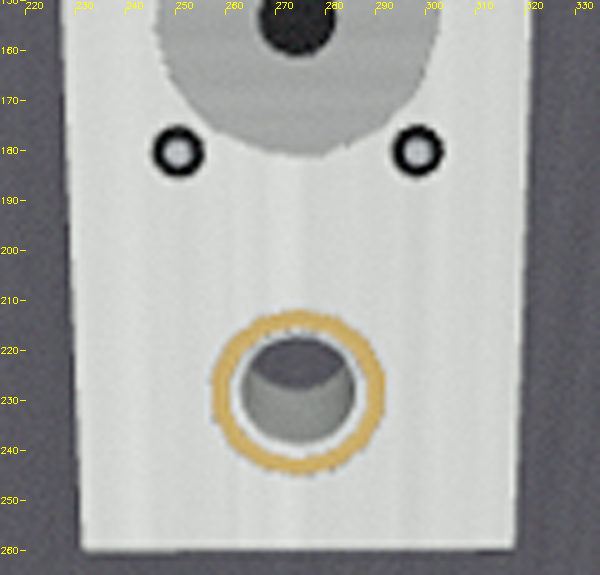

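```bash
python3 - <<'E'
from h import *
from scipy.optimize import least_squares
c=viewer.calibration('wrist'); c['T']=np.load('w11.npy')
L=np.array([[75,30,24],[75,-30,24],[-75,30,24],[-75,-30,24],[52,0,24],[-52,0,24]])/1000
pp=np.array([(224,27.3),(324,27.3),(231.5,260),(318,259.7),(274.5,67),(274.7,228)])
f=lambda p:(proj(c,R.from_euler('z',p[0],degrees=True).apply(L)+p[1:4])-pp).ravel()
q=least_squares(f,[94,.5,.01,.04]); print(q.x.round(4),q.fun.round(1))
P=[q.x[1],q.x[2],.15]
delta(P,R.from_euler('xyz',[180,0,q.x[0]],degrees=True))
E
```

```text
[9.46734e+01 5.01800e-01 8.40000e-03 3.97000e-02] [-0.2  0.   0.4 -0.1  0.3 -0.2 -0.3 -0.4 -0.2  0.  -0.   0.6]
t 16.35 pos [ 0.5053 -0.0298  0.1519] rot [179.68  -0.52  94.6 ] q [-4. -2. -6. 86.  1. 82.] F [-0.3 -0.1  0.1] M [-0.01  0.01  0.06] op 0.0855
 shift mm [38.3 -0.5  2.3] units [ 0.639 -0.008  0.038]
 turn deg [ 0.32 -0.52 -0.08] units [ 0.053 -0.087 -0.013]
```

View pics/w10a.png

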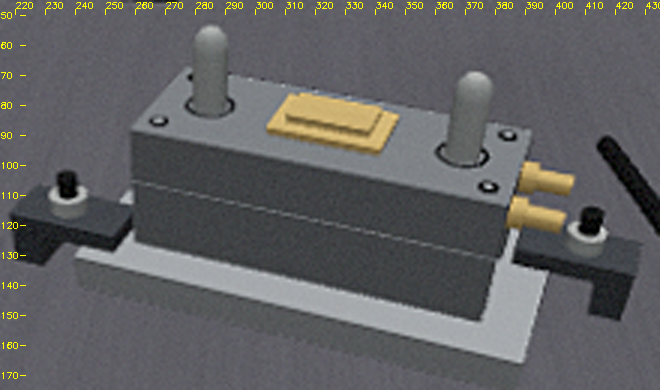

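Emit:
arm_command([
  [1, [0.32, -0.004, 0], [0.05, -0.05, -0.01]],
  [1, [0.32, -0.004, 0], [0, -0.04, 0]],
  [1, [0, 0, 0.4], [0, 0, 0]],
  [1, [0, 0, 0.4], [0, 0, 0]],
  [1, [0, 0, 0], [0, 0, 0]],
  [1, [0, 0, 0], [0, 0, 0]],
])

```text
time: 17.1
ee_pos: [0.5017, 0.0069, 0.1034]
tcp_rot: [-179.9, 0.0, 94.5]
wrist_force: [-0.7, 0.6, 0.9]
opening: 0.0854
```

```bash
python3 - <<'E'
from h import *
delta([.5018,.0084,.0365],R.from_euler('xyz',[180,0,94.67],degrees=True))
im=viewer.camera('wrist'); cv2.imwrite('pics/w12.png',im)
E
```

```text
t 17.1 pos [0.5017 0.0069 0.1034] rot [-1.7985e+02  1.0000e-02  9.4530e+01] q [  1.  -2. -11.  81.  -0.  86.] F [-0.7  0.6  0.9] M [ 0. -0. -0.] op 0.0854
 shift mm [ 1.5  0.4 66.9] units [0.024 0.007 1.115]
 turn deg [-0.15  0.01 -0.14] units [-0.025  0.002 -0.023]
```

View pics/w12.png

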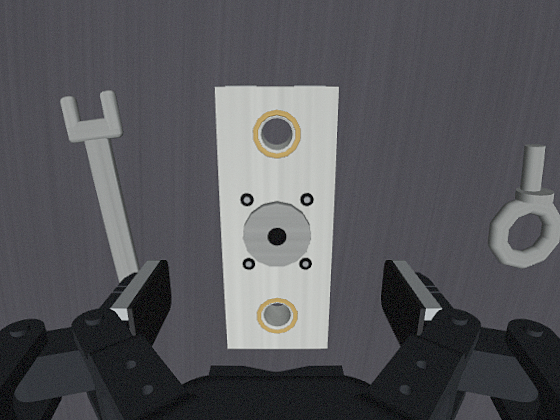

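Emit:
arm_command([
  [1, [0.012, 0.004, 0.3], [-0.025, 0, -0.02]],
  [1, [0.012, 0.003, 0.3], [0, 0, 0]],
  [1, [0, 0, 0.25], [0, 0, 0]],
  [1, [0, 0, 0.18], [0, 0, 0]],
  [1, [0, 0, 0.08], [0, 0, 0]],
  [1, [0, 0, 0], [0, 0, 0]],
])

```text
time: 17.9
ee_pos: [0.5013, 0.0087, 0.0354]
tcp_rot: [-179.9, 0.0, 94.7]
wrist_force: [0.9, 0.1, 0.2]
opening: 0.0852
```

```bash
python3 - <<'E'
from h import *
delta([.5018,.0084,.0365],R.from_euler('xyz',[180,0,94.67],degrees=True))
E
```

```text
t 17.9 pos [0.5013 0.0087 0.0354] rot [-1.799e+02  4.000e-02  9.471e+01] q [  1.  -1. -17.  73.  -0.  86.] F [0.9 0.1 0.2] M [-0.02 -0.06  0.02] op 0.0852
 shift mm [-0.3  0.5 -1.1] units [-0.005  0.008 -0.018]
 turn deg [-0.1   0.04  0.04] units [-0.017  0.007  0.006]
```

Emit:
arm_command([
  [1, [0, 0.008, -0.018], [-0.017, 0.007, 0]],
  [0, [0, 0, 0], [0, 0, 0]],
  [0, [0, 0, 0], [0, 0, 0]],
  [0, [0, 0, 0], [0, 0, 0]],
  [0, [0, 0, 0], [0, 0, 0]],
  [0, [0, 0, 0], [0, 0, 0]],
], newtons=100)

```text
time: 18.65
ee_pos: [0.5023, 0.0087, 0.0376]
tcp_rot: [179.9, 0.0, 94.7]
wrist_force: [-1.3, -0.8, 6.2]
opening: 0.0583
```

```bash
python3 - <<'E'
from h import *
delta([.5018,.0084,.0365],R.from_euler('xyz',[180,0,94.67],degrees=True))
np.save('w13.npy',viewer.calibration('wrist')['T']);im=viewer.camera('wrist'); cv2.imwrite('pics/w13.png',im)
E
```

```text
t 18.65 pos [0.5023 0.0087 0.0376] rot [1.7991e+02 1.0000e-02 9.4710e+01] q [  1.  -1. -17.  73.  -0.  86.] F [-1.3 -0.8  6.2] M [ 0.02  0.51 -0.06] op 0.0583
 shift mm [-0.3 -0.5  1.1] units [-0.005 -0.008  0.018]
 turn deg [0.09 0.01 0.04] units [0.015 0.001 0.006]
```

View pics/w13.png

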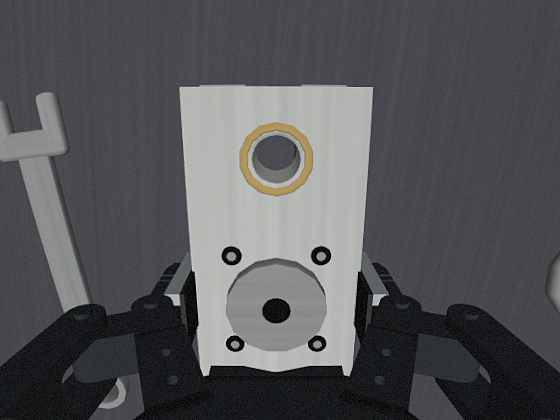

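Emit:
arm_command([
  [0, [0, 0, -0.05], [0, 0, 0]],
  [0, [0, 0, -0.1], [0, 0, 0]],
  [0, [0, 0, -0.2], [0, 0, 0]],
  [0, [0, 0, -0.4], [0, 0, 0]],
  [0, [0, 0, -0.5], [0, 0, 0]],
  [0, [0, 0, -0.5], [0, 0, 0]],
  [0, [0, 0, -0.4], [0, 0, 0]],
  [0, [0, 0, 0], [0, 0, 0]],
])

```text
time: 19.7
ee_pos: [0.5028, 0.0087, 0.1678]
tcp_rot: [179.8, 0.0, 94.7]
wrist_force: [-0.5, 0.0, -6.3]
opening: 0.0583
```

```bash
python3 - <<'E'
from h import *
delta([.537,.277,.20],R.from_euler('xyz',[180,0,164.4],degrees=True))
np.save('w14.npy',viewer.calibration('wrist')['T']);im=viewer.camera('wrist'); cv2.imwrite('pics/w14.png',im)
crop(im,170,75,215,160,3,'pics/w14a.png')
im=viewer.camera('side'); crop(im,140,120,200,150,4,'pics/s14.png')
E
```

```text
t 19.7 pos [0.5028 0.0087 0.1678] rot [1.7978e+02 1.0000e-02 9.4710e+01] q [ 1. -3. -5. 88. -0. 86.] F [-0.5  0.  -6.3] M [ 0.02 -0.04 -0.01] op 0.0583
 shift mm [264.5  56.2 -32.1] units [ 4.409  0.937 -0.535]
 turn deg [  0.19   0.15 -69.69] units [  0.031   0.025 -11.615]
```

View pics/w14.png

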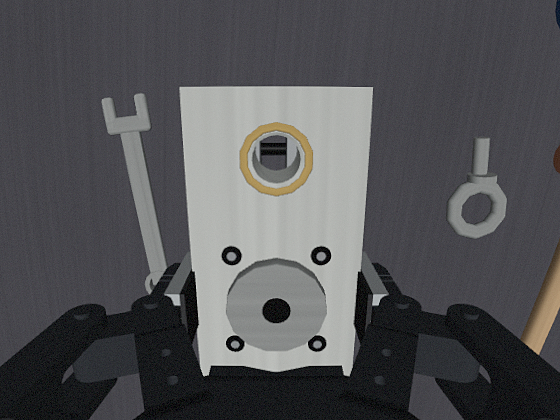

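View pics/s14.png

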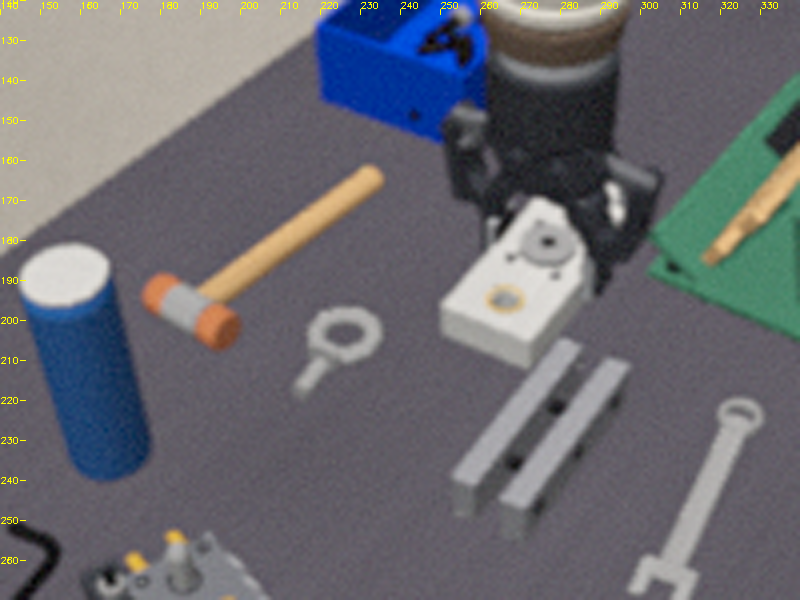

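Emit:
arm_command([
  [0, [0.54, 0.06, -0.11], [0, 0, 0]],
  [0, [0.54, 0.06, -0.11], [0, 0, 0]],
  [0, [0.54, 0.06, -0.11], [0, 0, 0]],
  [0, [0.54, 0.06, -0.11], [0, 0, 0]],
  [0, [0.53, 0.06, -0.11], [0.03, 0.02, 0]],
  [0, [0, 0, 0], [0, 0, -0.97]],
  [0, [0, 0, 0], [0, 0, -0.97]],
  [0, [0, 0, 0], [0, 0, -0.97]],
  [0, [0, 0, 0], [0, 0, -0.97]],
  [0, [0, 0, 0], [0, 0, -0.97]],
  [0, [0, 0, 0], [0, 0, -0.97]],
  [0, [0, 0, 0], [0, 0, -0.97]],
])

```text
time: 21.3
ee_pos: [0.5059, 0.1709, 0.1968]
tcp_rot: [-179.8, -0.3, 135.6]
wrist_force: [0.5, 0.2, -5.3]
opening: 0.0581
```

Emit:
arm_command([
  [0, [0, 0, 0], [0, 0, -0.97]],
  [0, [0, 0, 0], [0, 0, -0.97]],
  [0, [0, 0, 0], [0, 0, -0.97]],
  [0, [0, 0, 0], [0, 0, -0.97]],
  [0, [0, 0, 0], [0, 0, -0.97]],
  [0, [0, 0, 0], [0, 0, 0]],
  [0, [0, 0, 0], [0, 0, 0]],
])

```text
time: 22.18
ee_pos: [0.5062, 0.171, 0.1978]
tcp_rot: [180.0, -0.3, 164.4]
wrist_force: [-0.6, 0.5, -4.8]
opening: 0.058
```

```bash
python3 - <<'E'
from h import *
delta([.537,.277,.20],R.from_euler('xyz',[180,0,164.4],degrees=True))
np.save('w15.npy',viewer.calibration('wrist')['T']);im=viewer.camera('wrist'); cv2.imwrite('pics/w15.png',im)
E
```

```text
t 22.175 pos [0.5062 0.171  0.1978] rot [179.98  -0.25 164.42] q [19.  2.  4. 91.  0. 34.] F [-0.6  0.5 -4.8] M [-0.05  0.03 -0.03] op 0.058
 shift mm [ -1.1 110.4  -2.2] units [-0.019  1.84  -0.036]
 turn deg [ 0.02 -0.25  0.02] units [ 0.003 -0.042  0.004]
```

View pics/w15.png

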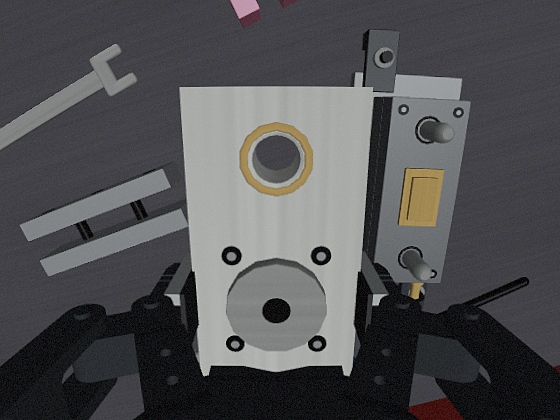

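```bash
python3 - <<'E'
from h import *
im=cv2.imread('pics/w15.png'); crop(im,365,85,110,110,5,'pics/w15a.png'); crop(im,365,190,110,110,5,'pics/w15b.png')
crop(im,175,75,205,115,4,'pics/w15c.png')
E
```

```text
(no output)
```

View pics/w15a.png

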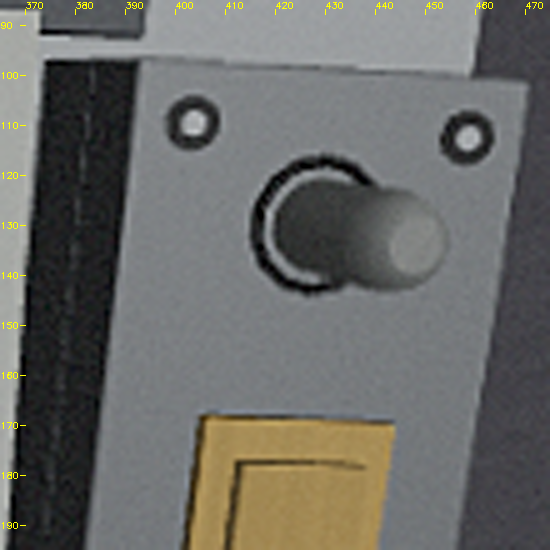

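View pics/w15b.png

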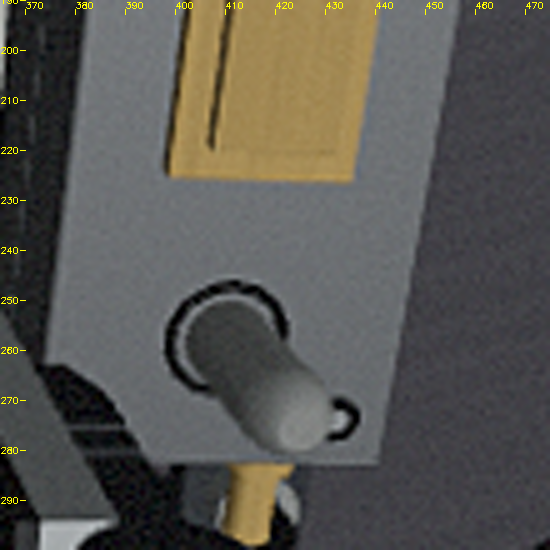

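View pics/w15c.png

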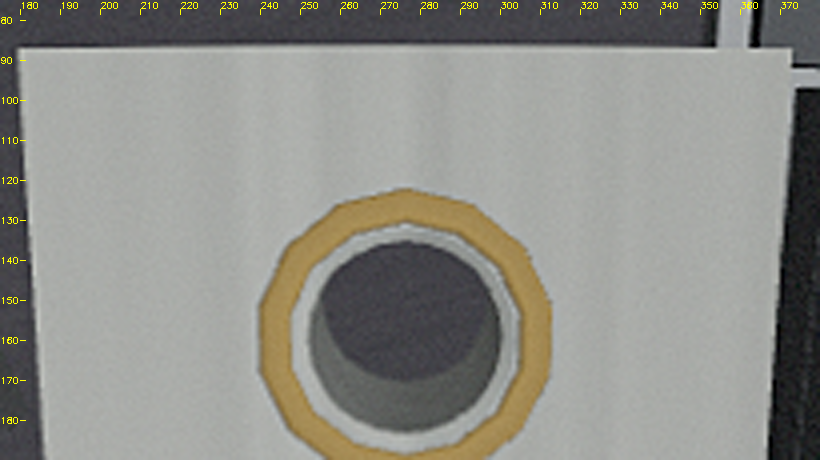

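```bash
python3 - <<'E'
from h import *
from scipy.optimize import least_squares
c=viewer.calibration('wrist'); c['T']=np.load('w15.npy')
L=np.array([[75,30,70],[75,-30,70],[-75,-30,70],[52,0,70],[-52,0,70],[52,0,102],[-52,0,102]])/1000
pp=np.array([(391.5,97),(469,101.5),(439,282.5),(427.5,130),(409.3,259.3),(446,134),(424.5,274.5)])
f=lambda p:(proj(c,R.from_euler('z',p[0],degrees=True).apply(L)+np.r_[p[1:3],0])-pp).ravel()
q=least_squares(f,[164,.53,.277]); print('bottom',q.x.round(4),q.fun.reshape(-1,2).round(1).tolist())
f=lambda p:(proj(c,R.from_euler('z',p[0],degrees=True).apply(L)+p[1:])-pp).ravel()
q=least_squares(f,[164,.53,.277,0]); print('bottom free z',q.x.round(4),q.fun.reshape(-1,2).round(1).tolist())
o=bot.get_obs(); A=R.from_euler('xyz',o['tcp_rot'],degrees=True)
F=R.from_euler('x',180,degrees=True)
H=np.array([[75,30,24],[75,-30,24],[52,0,24],[0,0,30]])/1000
hp=np.array([(180,87.2),(372.5,87),(275.8,159),(276.2,310)])
g=lambda p:(proj(c,A.apply((F*R.from_euler('yz',p[:2],degrees=True)).apply(H)+p[2:])+o['ee_pos'])-hp).ravel()
r=least_squares(g,[0,0,0,0,-.004]); print('plate in tool',r.x.round(4),r.fun.round(1))
g2=lambda p:g(np.r_[0,p])
r=least_squares(g2,[0,0,0,-.004]); print('plate in tool nopitch',r.x.round(4),r.fun.round(1))
t=viewer.calibration('top'); s=viewer.calibration('side')
print('can',onz(t,(233,137),.17))
# check with initial top
for b in [q.x[:3]]:
  print(proj(t,R.from_euler('z',b[0],degrees=True).apply(L)+np.r_[b[1:],0]).round(1).tolist())
E
```

```text
bottom [162.6325   0.5395   0.2783] [[-0.5, -0.5], [0.8, -0.7], [0.6, 0.7], [-0.5, 0.1], [-0.2, -1.4], [0.2, 0.4], [-0.4, 1.6]]
bottom free z [ 1.626047e+02  5.400000e-01  2.788000e-01 -1.600000e-03] [[-0.2, -0.0], [0.6, -0.3], [0.5, 0.1], [-0.4, 0.3], [-0.1, -1.9], [0.1, 0.6], [-0.4, 1.0]]
plate in tool [ 4.626e-01 -5.230e-02 -4.000e-04  6.000e-04 -1.600e-03] [-0.  -0.3 -0.3 -0.2  0.3  0.5 -0.  -0.1]
plate in tool nopitch [-0.0519 -0.0003  0.0006 -0.0013] [-0.3 -0.3 -0.  -0.1  0.3  0.7 -0.  -0.4]
can [0.7438054  0.17297683 0.17      ]
[[206.8, 231.2], [189.5, 226.3], [203.7, 183.7], [200.3, 222.1], [210.0, 192.5], [198.1, 220.5], [208.1, 190.2]]
```

```bash
cat >> h.py <<'E'
def T2(yaw,x,y,z):
    A=R.from_euler('xyz',[180,0,yaw],degrees=True); return np.array([x,y,z])-A.apply([-.0004,.0006,0]),A
E
python3 - <<'E'
from h import *
delta(*T2(162.63,.5397,.2785,.135))
E
```

```text
t 22.225 pos [0.5063 0.171  0.198 ] rot [179.97  -0.24 164.44] q [19.  2.  4. 91.  0. 34.] F [ 0.1  0.1 -5.2] M [-0.02  0.   -0.01] op 0.058
 shift mm [ -3.2 111.9  63.1] units [-0.053  1.865  1.051]
 turn deg [ 0.03 -0.24  1.81] units [ 0.004 -0.039  0.302]
```

Emit:
arm_command([
  [0, [-0.02, 0.45, 0], [0, -0.02, 0.15]],
  [0, [-0.02, 0.47, 0], [0, -0.02, 0.15]],
  [0, [-0.01, 0.47, 0], [0, 0, 0]],
  [0, [0, 0.47, 0], [0, 0, 0]],
  [0, [0, 0, 0.35], [0, 0, 0]],
  [0, [0, 0, 0.35], [0, 0, 0]],
  [0, [0, 0, 0.35], [0, 0, 0]],
  [0, [0, 0, 0], [0, 0, 0]],
  [0, [0, 0, 0], [0, 0, 0]],
])

```text
time: 23.35
ee_pos: [0.5415, 0.2773, 0.1366]
tcp_rot: [179.9, 0.1, 162.7]
wrist_force: [-0.8, 0.2, -4.3]
opening: 0.058
```

```bash
python3 - <<'E'
from h import *
delta(*T2(162.63,.5397,.2785,.135))
np.save('w16.npy',viewer.calibration('wrist')['T']);im=viewer.camera('wrist'); cv2.imwrite('pics/w16.png',im)
crop(im,225,110,105,100,7,'pics/w16a.png')
im=viewer.camera('side'); cv2.imwrite('pics/s16f.png',im); crop(im,110,170,200,150,4,'pics/s16.png')
im=viewer.camera('top'); cv2.imwrite('pics/t16.png',im)
E
```

```text
t 23.35 pos [0.5415 0.2773 0.1366] rot [1.7991e+02 7.0000e-02 1.6272e+02] q [27. 12.  7. 85.  0. 44.] F [-0.8  0.2 -4.3] M [-0.07  0.   -0.07] op 0.058
 shift mm [ 2.5 -0.   1.6] units [ 0.041 -0.     0.026]
 turn deg [0.09 0.07 0.09] units [0.014 0.012 0.015]
```

View pics/w16a.png

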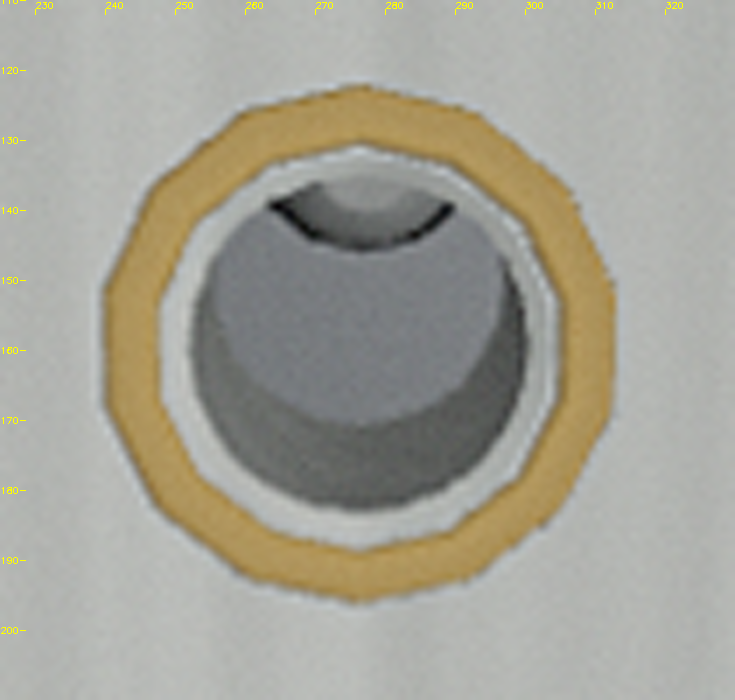

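View pics/s16.png

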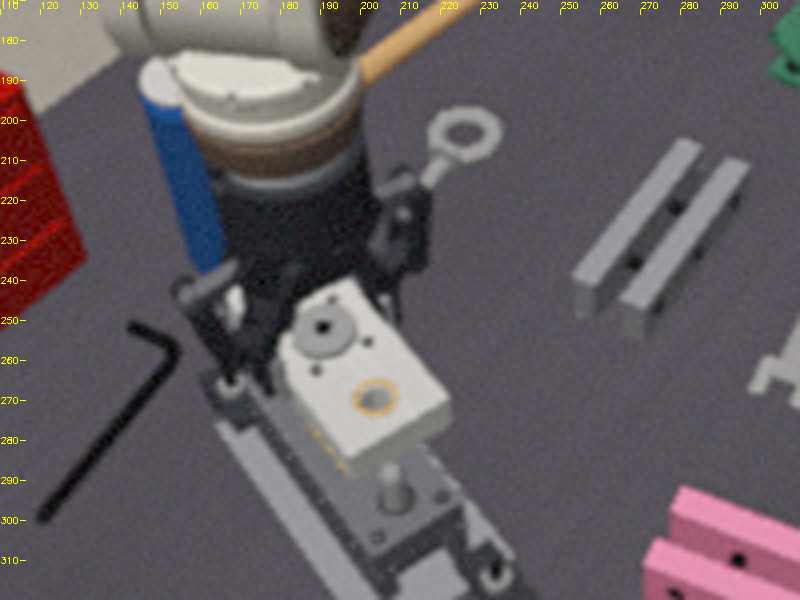

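View pics/w16.png

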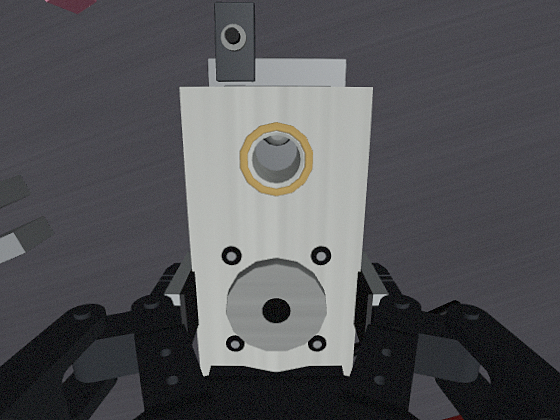

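```bash
python3 - <<'E'
from h import *
c=viewer.calibration('wrist'); c['T']=np.load('w16.npy')
B=R.from_euler('z',162.63,degrees=True); a=np.linspace(0,2*np.pi,73)
for nm,x,y in [('b',.5397,.2785)]:
  for r,z in [(.0102,.07),(.007,.07),(.007,.094),(.005,.102)]:
    p=proj(c,B.apply(np.c_[.052+r*np.cos(a),r*np.sin(a),0*a+z])+[x,y,0]); print(r,z,'x',p[:,0].min().round(1),p[:,0].max().round(1),'y',p[:,1].min().round(1),p[:,1].max().round(1))
im=cv2.imread('pics/w16.png'); cc=cv2.resize(im[120:160,250:305],None,fx=14,fy=14,interpolation=2); cv2.imwrite('pics/w16z.png',cc)
E
```

```text
0.0102 0.07 x 257.7 293.6 y 109.7 145.9
0.007 0.07 x 263.3 287.9 y 115.5 140.3
0.007 0.094 x 261.9 289.6 y 118.0 145.9
0.005 0.102 x 265.4 286.1 y 123.2 144.0
```

View pics/w16z.png

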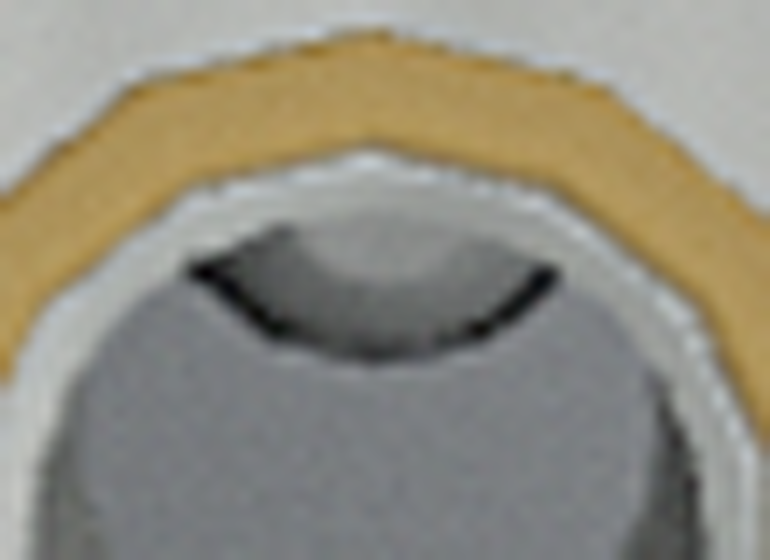

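Emit:
arm_command([
  [0, [0.041, 0.015, 0.1], [0.014, 0.012, 0.015]],
  [0, [0, 0, 0.08], [0, 0, 0]],
  [0, [0, 0, 0], [0, 0, 0]],
  [0, [0, 0, 0], [0, 0, 0]],
])

```text
time: 24.0
ee_pos: [0.5392, 0.2788, 0.1249]
tcp_rot: [-180.0, -0.0, 162.7]
wrist_force: [0.8, 0.2, -5.1]
opening: 0.058
```

```bash
python3 - <<'E'
from h import *
delta(*T2(162.63,.5397,.2785,.120))
c=viewer.calibration('wrist');np.save('w17.npy',c['T']);im=viewer.camera('wrist'); cv2.imwrite('pics/w17.png',im)
cc=cv2.resize(im[115:200,235:320],None,fx=8,fy=8,interpolation=2); cv2.imwrite('pics/w17z.png',cc)
B=R.from_euler('z',162.63,degrees=True); a=np.linspace(0,2*np.pi,73)
for r,z in [(.0102,.07),(.007,.07),(.007,.094),(.005,.102)]:
    p=proj(c,B.apply(np.c_[.052+r*np.cos(a),r*np.sin(a),0*a+z])+[.5397,.2785,0]); print(r,z,'x',p[:,0].min().round(1),p[:,0].max().round(1),'y',p[:,1].min().round(1),p[:,1].max().round(1))
E
```

```text
t 24.0 pos [0.5392 0.2788 0.1249] rot [-1.7997e+02 -3.0000e-02  1.6266e+02] q [27. 12.  6. 84. -0. 45.] F [ 0.8  0.2 -5.1] M [ 0.05 -0.02  0.01] op 0.058
 shift mm [-0.2 -0.7  4.9] units [-0.003 -0.012  0.082]
 turn deg [-0.03 -0.03  0.03] units [-0.006 -0.005  0.005]
0.0102 0.07 x 255.5 293.3 y 115.7 153.8
0.007 0.07 x 261.5 287.4 y 121.8 147.9
0.007 0.094 x 259.6 289.0 y 125.2 154.8
0.005 0.102 x 263.2 285.2 y 131.1 153.1
```

View pics/w17z.png

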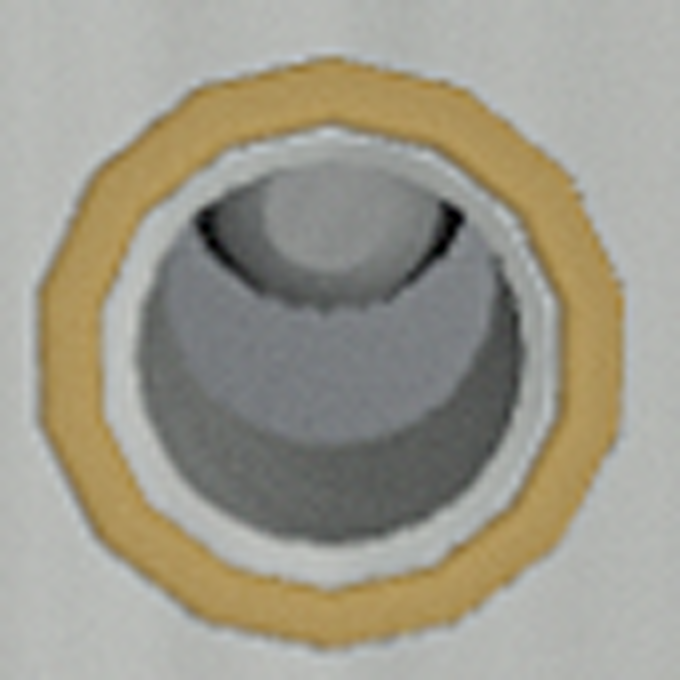

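```bash
python3 - <<'E'
from h import *
im=cv2.imread('pics/w17.png'); g=cv2.cvtColor(im,cv2.COLOR_BGR2GRAY)[128:162,250:305].astype(float)
g=np.clip((g-20)/(175-20),0,1)*255
cv2.imwrite('pics/w17c.png',cv2.applyColorMap(cv2.resize(g.astype(np.uint8),None,fx=14,fy=14,interpolation=1),cv2.COLORMAP_JET))
g=cv2.cvtColor(im,cv2.COLOR_BGR2GRAY)
for r in (136,138,140,143,146): print(r,g[r,255:300].tolist())
E
```

```text
136 [151, 152, 154, 142, 147, 158, 173, 175, 173, 172, 175, 170, 164, 149, 134, 132, 137, 138, 140, 138, 142, 139, 140, 141, 141, 139, 139, 134, 140, 148, 149, 155, 155, 155, 156, 166, 184, 150, 119, 130, 145, 152, 150, 148, 148]
138 [146, 133, 143, 172, 177, 170, 176, 175, 142, 124, 104, 97, 108, 128, 141, 140, 142, 137, 136, 139, 141, 144, 143, 140, 141, 138, 139, 134, 135, 132, 126, 122, 127, 138, 150, 155, 158, 157, 170, 148, 123, 120, 139, 152, 148]
140 [157, 175, 177, 176, 174, 147, 95, 75, 85, 93, 101, 105, 113, 134, 144, 141, 136, 137, 141, 142, 141, 142, 142, 142, 139, 137, 137, 139, 138, 136, 130, 125, 123, 120, 105, 54, 100, 144, 157, 155, 160, 158, 150, 119, 131]
143 [178, 176, 155, 131, 83, 0, 26, 65, 87, 87, 95, 99, 104, 130, 137, 141, 140, 141, 138, 144, 138, 140, 137, 136, 137, 136, 139, 139, 134, 130, 128, 125, 117, 122, 78, 39, 0, 81, 126, 133, 152, 154, 153, 167, 155]
146 [153, 120, 117, 118, 127, 106, 60, 20, 49, 83, 80, 89, 95, 96, 108, 134, 141, 144, 139, 139, 135, 136, 138, 138, 139, 141, 133, 127, 124, 123, 115, 111, 108, 62, 6, 34, 128, 138, 129, 128, 129, 127, 144, 156, 154]
```

View pics/w17c.png

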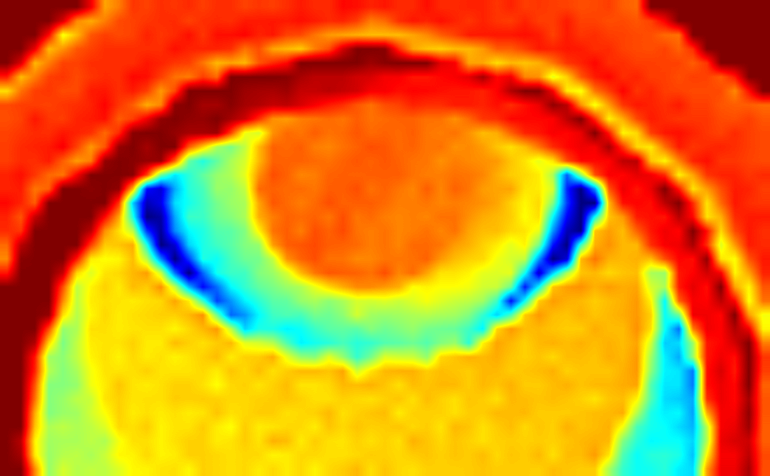

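```bash
python3 - <<'E'
from h import *
c=viewer.calibration('wrist'); c['T']=np.load('w17.npy')
A=R.from_euler('xyz',[180,0,162.66],degrees=True); p=np.array([.5392,.2788,.1249])
f=lambda uv,z:(A.inv().apply(onz(c,uv,z)-p)*1000).round(2)
for zz in (.0015,.002,.0025): print('hole',f((276.3,159.1),.1249+zz+.024))
print('tip',f((276.1,140.9),.102)); print('base',f((276.5,135),.070))
E
```

```text
hole [ 51.83   0.74 -25.5 ]
hole [ 51.92   0.74 -26.  ]
hole [ 52.     0.74 -26.5 ]
tip [52.02  0.74 22.9 ]
base [51.42  1.   54.9 ]
```

Hole (51.9, 0.74) and pin tip (52.0, 0.74) mm coincide in the tool frame, so I'm lowering.

Emit:
arm_command([
  [0, [0, 0, 0.12], [0, 0, 0]],
  [0, [0, 0, 0.12], [0, 0, 0]],
  [0, [0, 0, 0.12], [0, 0, 0]],
  [0, [0, 0, 0], [0, 0, 0]],
  [0, [0, 0, 0], [0, 0, 0]],
])

```text
time: 24.68
ee_pos: [0.5392, 0.2788, 0.1034]
tcp_rot: [-180.0, -0.0, 162.7]
wrist_force: [0.4, 0.0, -4.7]
opening: 0.0581
```

```bash
python3 - <<'E'
from h import *
delta([.5392,.2788,.0976],R.from_euler('xyz',[180,0,162.66],degrees=True))
c=viewer.calibration('wrist');np.save('w18.npy',c['T']);im=viewer.camera('wrist'); cv2.imwrite('pics/w18.png',im)
cc=cv2.resize(im[115:200,235:320],None,fx=8,fy=8,interpolation=2); cv2.imwrite('pics/w18z.png',cc)
im=viewer.camera('side'); crop(im,130,210,120,120,5,'pics/s18.png')
E
```

```text
t 24.675 pos [0.5392 0.2788 0.1034] rot [-1.7997e+02 -2.0000e-02  1.6266e+02] q [27. 12.  4. 82. -0. 45.] F [ 0.4  0.  -4.7] M [-0.   -0.02  0.01] op 0.0581
 shift mm [ 0.  -0.   5.8] units [ 0.001 -0.     0.097]
 turn deg [-0.03 -0.02 -0.  ] units [-0.004 -0.004 -0.   ]
```

View pics/w18z.png

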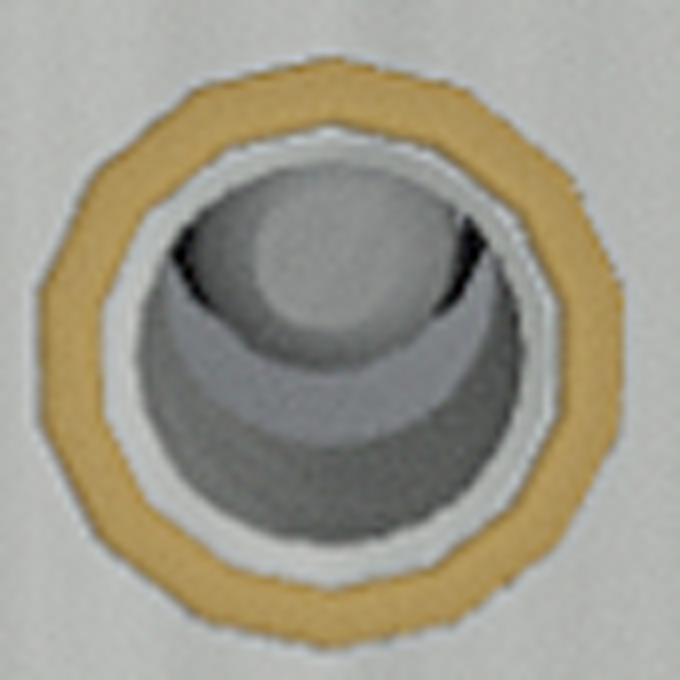

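View pics/s18.png

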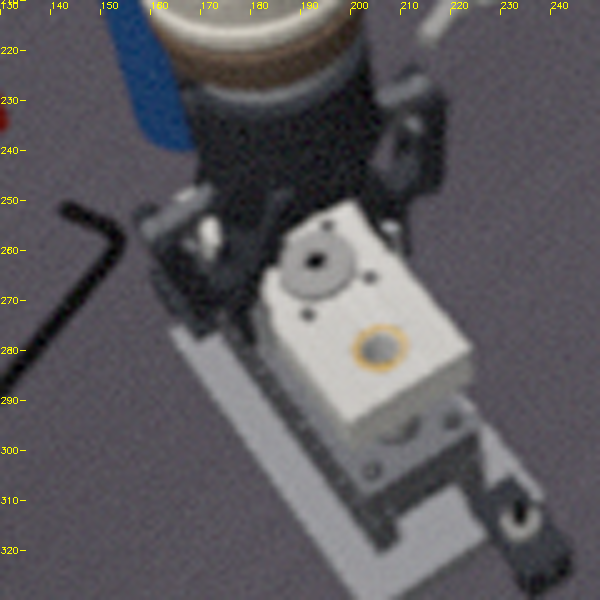

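Emit:
arm_command([
  [0, [0, 0, 0.06], [0, 0, 0]],
  [0, [0, 0, 0.06], [0, 0, 0]],
  [0, [0, 0, 0], [0, 0, 0]],
])

```text
time: 25.15
ee_pos: [0.539, 0.2787, 0.0956]
tcp_rot: [-179.9, -0.1, 162.7]
wrist_force: [-0.8, -0.5, -5.8]
opening: 0.058
```

Emit:
arm_command([
  [0, [0, 0, 0.06], [0, 0, 0]],
  [0, [0, 0, 0], [0, 0, 0]],
])

```text
time: 25.4
ee_pos: [0.5391, 0.2787, 0.0921]
tcp_rot: [-179.9, -0.0, 162.7]
wrist_force: [0.1, -1.0, -4.2]
opening: 0.0583
```

Emit:
arm_command([
  [0, [0, 0, 0.06], [0, 0, 0]],
  [0, [0, 0, 0], [0, 0, 0]],
])

```text
time: 25.65
ee_pos: [0.539, 0.2787, 0.0885]
tcp_rot: [-179.9, -0.1, 162.7]
wrist_force: [-0.8, 0.4, -5.1]
opening: 0.0581
```

Past the tapers with no contact force. Continuing.

Emit:
arm_command([
  [0, [0, 0, 0.07], [0, 0, 0]],
  [0, [0, 0, 0.07], [0, 0, 0]],
  [0, [0, 0, 0], [0, 0, 0]],
])

```text
time: 26.02
ee_pos: [0.5389, 0.2786, 0.0799]
tcp_rot: [-179.9, -0.1, 162.7]
wrist_force: [0.5, -0.7, -5.4]
opening: 0.0582
```

Emit:
arm_command([
  [0, [0, 0, 0.06], [0, 0, 0]],
  [0, [0, 0, 0.05], [0, 0, 0]],
  [0, [0, 0, 0], [0, 0, 0]],
])

```text
time: 26.4
ee_pos: [0.539, 0.2787, 0.0735]
tcp_rot: [-179.9, -0.1, 162.7]
wrist_force: [-0.0, -0.6, -5.3]
opening: 0.0584
```

Emit:
arm_command([
  [0, [0, 0, 0.025], [0, 0, 0]],
  [0, [0, 0, 0], [0, 0, 0]],
])

```text
time: 26.65
ee_pos: [0.5392, 0.2788, 0.0724]
tcp_rot: [-180.0, -0.0, 162.7]
wrist_force: [-0.5, -0.0, -4.9]
opening: 0.0582
```

Emit:
arm_command([
  [0, [0, 0, 0.025], [0, 0, 0]],
  [0, [0, 0, 0.02], [0, 0, 0]],
  [0, [0, 0, 0], [0, 0, 0]],
])

```text
time: 27.02
ee_pos: [0.5391, 0.2787, 0.0696]
tcp_rot: [-180.0, -0.0, 162.7]
wrist_force: [0.0, 0.4, -4.0]
opening: 0.0583
```

Emit:
arm_command([
  [0, [0, 0, 0.015], [0, 0, 0]],
  [0, [0, 0, 0], [0, 0, 0]],
])

```text
time: 27.28
ee_pos: [0.5391, 0.2788, 0.0687]
tcp_rot: [-180.0, -0.0, 162.7]
wrist_force: [0.4, 0.4, -5.7]
opening: 0.058
```

Emit:
arm_command([
  [0, [0, 0, 0.01], [0, 0, 0]],
  [0, [0, 0, 0], [0, 0, 0]],
])

```text
time: 27.52
ee_pos: [0.5391, 0.2788, 0.0681]
tcp_rot: [-180.0, -0.0, 162.7]
wrist_force: [-0.0, -0.2, -5.2]
opening: 0.0583
```

Emit:
arm_command([
  [0, [0, 0, 0.01], [0, 0, 0]],
  [0, [0, 0, 0], [0, 0, 0]],
])

```text
time: 27.78
ee_pos: [0.5392, 0.2788, 0.0677]
tcp_rot: [-180.0, -0.0, 162.7]
wrist_force: [-0.7, 0.0, -4.2]
opening: 0.0579
```

Emit:
arm_command([
  [0, [0, 0, 0.008], [0, 0, 0]],
  [0, [0, 0, 0], [0, 0, 0]],
])

```text
time: 28.02
ee_pos: [0.5392, 0.2788, 0.0677]
tcp_rot: [-180.0, -0.0, 162.7]
wrist_force: [-2.6, -1.9, 0.7]
opening: 0.0582
```

Emit:
arm_command([
  [0, [0, 0, 0.01], [0, 0, 0]],
  [0, [0, 0, 0], [0, 0, 0]],
])

```text
time: 28.28
ee_pos: [0.5392, 0.2788, 0.0676]
tcp_rot: [180.0, 0.0, 162.7]
wrist_force: [-4.8, -2.8, 6.9]
opening: 0.0577
```

```bash
python3 - <<'E'
from h import *
delta([.5392,.2788,.0676],R.from_euler('xyz',[180,0,162.66],degrees=True))
im=viewer.camera('side'); crop(im,130,210,120,120,5,'pics/s19.png')
im=viewer.camera('wrist'); cv2.imwrite('pics/w19.png',im)
E
```

```text
t 28.275 pos [0.5392 0.2788 0.0676] rot [180.     0.   162.66] q [27. 13.  1. 78.  0. 45.] F [-4.8 -2.8  6.9] M [-0.37  0.91 -0.  ] op 0.0577
 shift mm [ 0. -0.  0.] units [ 0. -0.  0.]
 turn deg [ 0.  0. -0.] units [ 0.001  0.    -0.   ]
```

View pics/s19.png

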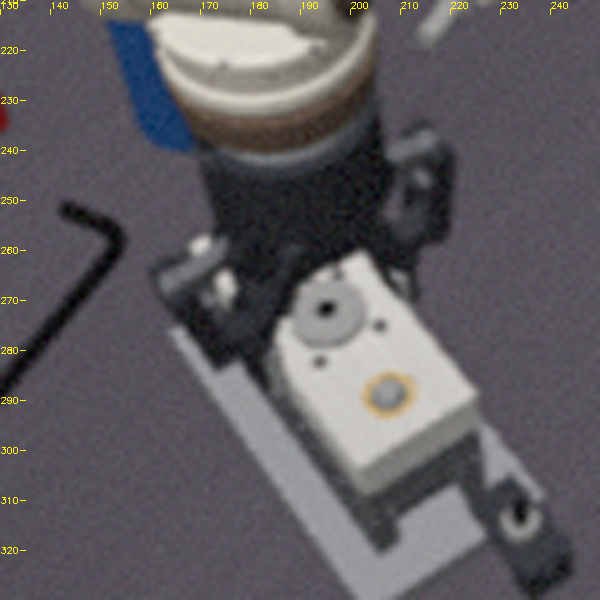

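View pics/w19.png

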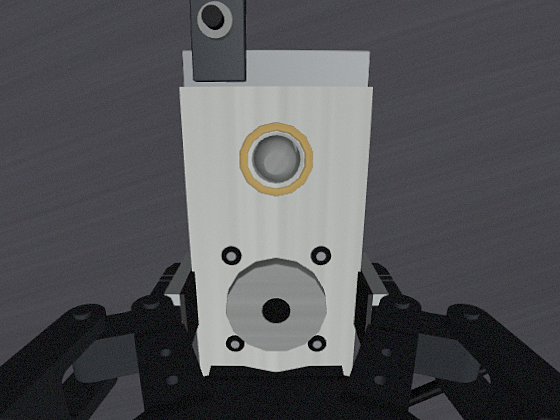

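Emit:
arm_command([
  [1, [0, 0, 0], [0, 0, 0]],
  [1, [0, 0, 0], [0, 0, 0]],
  [1, [0, 0, 0], [0, 0, 0]],
  [1, [0, 0, 0], [0, 0, 0]],
  [1, [0, 0, 0], [0, 0, 0]],
])

```text
time: 29.0
ee_pos: [0.5392, 0.2788, 0.0665]
tcp_rot: [-180.0, -0.0, 162.7]
wrist_force: [0.7, -0.5, -0.4]
opening: 0.0856
```

Emit:
arm_command([
  [1, [0, 0, -0.1], [0, 0, 0]],
  [1, [0, 0, -0.3], [0, 0, 0]],
  [1, [0, 0, -0.5], [0, 0, 0]],
  [1, [0, 0, -0.6], [0, 0, 0]],
  [1, [0, 0, -0.6], [0, 0, 0]],
  [1, [0, -0.6, 0], [0, 0, 0]],
  [1, [0, -0.6, 0], [0, 0, 0]],
  [1, [0, 0, 0], [0, 0, 0]],
])

```text
time: 30.0
ee_pos: [0.5177, 0.2086, 0.1947]
tcp_rot: [180.0, 0.1, 162.5]
wrist_force: [0.5, 0.2, 0.1]
opening: 0.0855
```

```bash
python3 - <<'E'
from h import *
delta([.5392,.2788,.0676])
im=viewer.camera('side'); crop(im,130,210,120,120,5,'pics/s20.png')
c=viewer.calibration('wrist'); np.save('w20.npy',c['T']); im=viewer.camera('wrist'); cv2.imwrite('pics/w20.png',im)
im=viewer.camera('top'); cv2.imwrite('pics/t20.png',im)
E
```

```text
t 30.0 pos [0.5177 0.2086 0.1947] rot [1.7996e+02 8.0000e-02 1.6255e+02] q [22.  5.  6. 91. -0. 39.] F [0.5 0.2 0.1] M [-0.   -0.   -0.05] op 0.0855
 shift mm [  0.7  73.3 127.2] units [0.011 1.222 2.12 ]
```

View pics/s20.png

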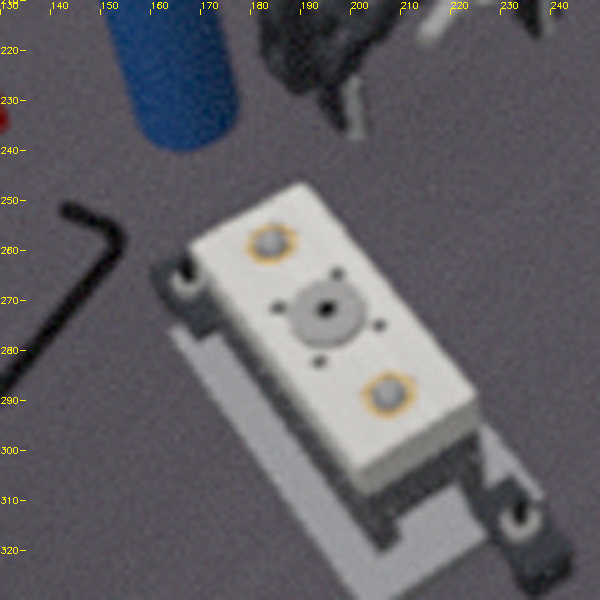

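View pics/w20.png

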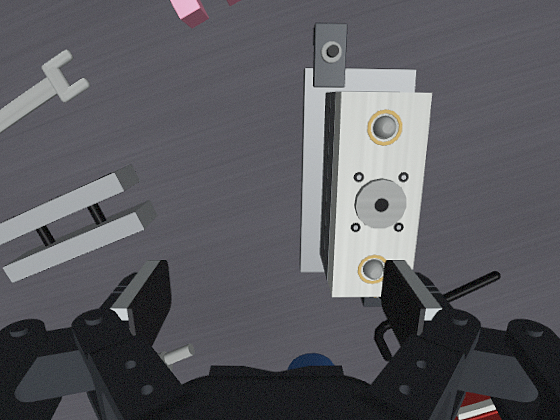

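View pics/t20.png

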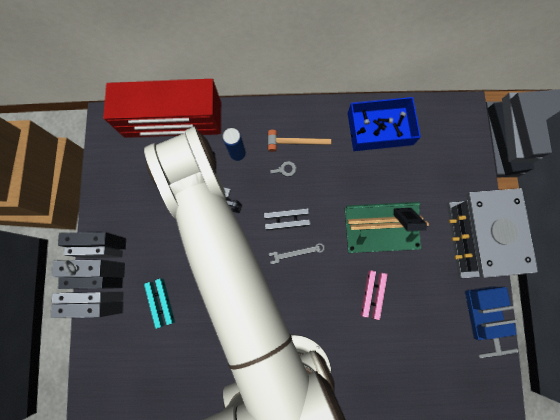

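```bash
python3 - <<'E'
from h import *
im=cv2.imread('pics/w20.png'); crop(im,320,85,120,115,5,'pics/w20a.png'); crop(im,320,195,120,115,5,'pics/w20b.png')
E
```

```text
(no output)
```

View pics/w20a.png

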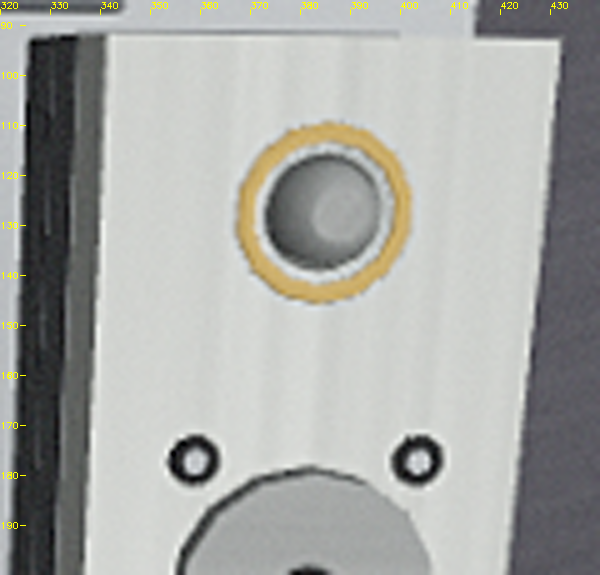

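View pics/w20b.png

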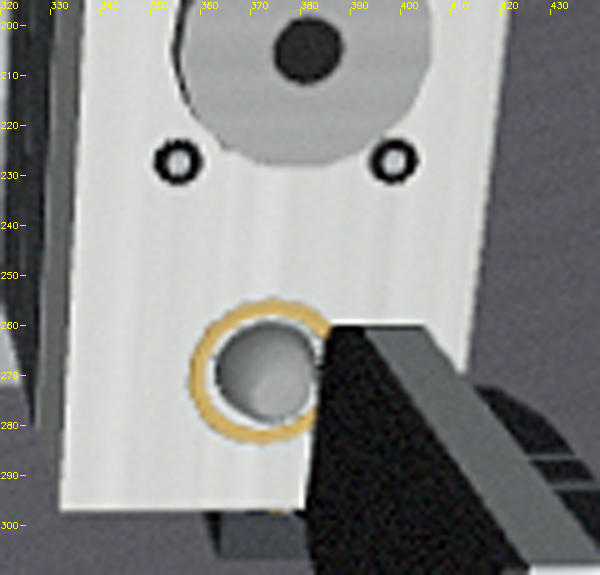

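```bash
python3 - <<'E'
from h import *
from scipy.optimize import least_squares
c=viewer.calibration('wrist'); c['T']=np.load('w20.npy')
L=np.array([[75,30,24],[75,-30,24],[-75,30,24],[52,0,24],[-52,0,24],[0,0,30]])/1000
pp=np.array([(341.3,92),(431.5,93),(332,296.8),(384.5,127.5),(372.8,268.8),(381.5,205)])
f=lambda p:(proj(c,R.from_euler('xyz',[p[4],p[5],p[0]],degrees=True).apply(L)+p[1:4])-pp).ravel()
q=least_squares(f,[162.6,.54,.279,.07,0,0]); print('free',q.x.round(4),q.fun.round(1))
g=lambda p:f(np.r_[p,0,0]); q=least_squares(g,[162.6,.54,.279,.07]); print('level',q.x.round(4),q.fun.round(1))
o=bot.get_obs(); print(o['time'],o['wrist_force'].round(1))
E
```

```text
free [ 1.627645e+02  5.399000e-01  2.789000e-01  6.940000e-02  1.511500e+00
 -6.346000e-01] [ 0.1 -0.2 -0.1 -0.1 -0.1 -0.1  0.   0.3  0.2  0.  -0.2  0. ]
level [1.626798e+02 5.404000e-01 2.796000e-01 6.910000e-02] [-0.  -0.2  0.1 -0.  -0.1 -0.3 -0.   0.3  0.4  0.3 -0.3 -0.1]
30.15 [-0.5  0.6 -0.7]
```

The level fit gives z = 69.1 mm (home is 70) with residuals of 0.4 px or less. No gap shows, both pins fill their holes, and the arm is clear. Handing in.

```bash
python3 -c "
from workcell import bot
print(bot.job_done())"
```

```text
the job is handed in; nothing more can be done
None
```

The mould is closed and handed in at about 30 s of the 72 s allowed; no verdict was reported.

**What I did:** I took the bright top plate from the rack by its upper end and set it flat, ring up, on the grey steel parallels. Contact was at about 12 N, at the predicted height, and I let go. I then gripped it again across its middle, lifted it level, and lined up the +x hole over its guide pin using the wrist camera. I lowered it level in small steps. No contact force showed until it touched down at the expected height (about 12 N again), then I released it and backed the arm off.

**Last checks:**
- **Seating:** a fit that assumes the plate is level puts its parting face at 69.1 mm against 70 mm expected, all points within 0.4 px. Both pins stand in their holes and no gap shows at the seam.
- **Tilt:** a fit with tilt left free gave 1.5° and 0.6°. With only six points this is poorly determined and the level fit matches about as well, so I read it as noise.
- **Touchdown:** at touchdown the wrist torque reached about 1 N m. It was gone once I let go.
- **Bystanders:** the parallels stayed put, and the listed things visible in the last pictures had not moved. The arm hid one pink pair in the final top view. I had touched nothing near it.

**One slip:** before the second grip I turned the tool 30° the wrong way above the plate and reversed it. It touched nothing.

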